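# Set up the photo station for an analyser

### The arm

A 7-joint arm with a two-finger parallel gripper is mounted at the origin on a cart in front of the work surface, level with it; the furniture and walls round the work are solid. World frame = base frame: x ahead of the robot, y to its left, z up, the work surface at z = 0. Lengths are in m, angles in rad, forces in N, time in s.
With the tool pointing down it reaches from about 0.425 to 0.925 m from the base axis. Payload 6.8 kg.
Tool frame: the origin (TCP) lies at the very end of the fingers, on their centre line; the grasp point (between the pads) lies 19 mm behind it; z points along the fingers, y is the line along which they close (so a half turn about z gives the same grasp; the last joint's range is limited). The gripper opens to 85 mm and grips with 20 to 120 N. Pads are 22 mm wide; open, the fingers measure 114 mm over their backs; the gripper's body (76 mm by 85 mm) begins 54 mm behind the grasp point. The pads swing forward as they close: fully open they stand 13 mm farther back than shut.
Start: joints at [1.099, 0.477, 0.022, 1.555, -0.011, 1.109, -0.083], TCP at [0.24, -0.631, 0.231] pointing down, gripper open.
Joint ranges: [-2.96, 2.96], [-0.34, 2.1], [-1.41, 1.46], [0.24, 2.44], [-1.37, 4.51], [0.17, 1.92], [-2.96, 2.96]. Speed limits (rad/s): [2.39, 2.39, 3.14, 3.14, 3.14, 3.14, 3.14].

### API

Orientations are given as a unit quaternion [w, x, y, z].
In Python, from station import bot gives the robot as it stands.
- The arm moves only by the tool jog_arm, never from a script. Its argument "motion" is a list of rows, each a list of 7 numbers: the turn, a rotation vector about the tool's x, y, z in rad, then the shift along the tool's x, y, z in mm, then the finger opening in mm, from 0 to 85.4. A call has 1 to 10 rows; each row is the pose to reach, as a shift and turn from the pose commanded when the call began, along the tool's axes at that moment; what a row does not reach only later rows make up. A row lasts 1/8 s, in which the tool goes at most 62.5 mm and 10.7 degrees, less where a joint would pass 70% of its speed; a pose out of reach is approached as far as the arm can. A call with a gripper value outside its range is refused whole. The fingers move at their own pace and stop on an object; "grip_force" is the grip in N (left out, the last holds). Time passes only in rows, so rows that repeat a pose let the fingers close. It gives the time, the measured TCP pose, the force, the opening and the grip force at its end, in the units of the state.
- bot.get_obs(): the state, without advancing time (a new reading comes with each control period).
- bot.read_camera(name): name is "scene" or "top" or "wrist"; returns a dict with "pixels" (384x512x3 uint8, red, green, blue), "camera_matrix" (3x3 intrinsics, pixels), "T" (4x4, takes a point from camera to world coordinates); the wrist camera has in their place "tool_from_camera" (4x4, takes a point from camera to tool coordinates, whose origin is the TCP and whose axes are the flange's). Camera axes: x right, y down, z forward; pixel columns grow to the right and rows downward; lengths in m; the calibration is good to about 2 mm. A picture is of the moment at which its call begins: read the wrist's pose just before it. There is no depth.
- bot.hand_in(): hands the job in; it is judged then, once.
Trained networks look in a picture, given as the dict that the camera call returned (one of the last four; its "shot" number tells which), for a name from the list of things; names that differ only in an ending like _2 or _b are one class to them, and where a whole thing is asked for, a point or a joint stands for the part that bears it (a point fixed in the world has none). Each returns a list of dicts, best first, with "score" (0 to 1); they miss things now and then, are a little off and sometimes report something else, mostly with a low value. They report only what shows in the picture. A call takes as long as a camera call.
- bot.spot_in(thing, picture): "xy" ([column, row] in pixels, amid what is visible of it).
- bot.tip_of(thing, picture): "xy" ([column, row] in pixels: a listed point, or the origin of a listed thing).
The state is a dict: "t": time; "q": joint angles; "joint_vel": joint speeds; "joint_torque": joint torques, N m; "eef_pos": TCP position; "tool_rot": TCP orientation; "contact_force": force on the tool from outside, world axes, zero at the start; "torque": the same for the moment, N m; "gripper_width": opening from 0.0 (shut) to 1.0 (fully open); "grasp_force": force on a finger pad.
Only numpy, scipy, OpenCV 4.12 (cv2) and the standard library are available. Lean on these libraries where they do the work, as an engineer would, in place of code of your own. Each camera call takes 0.05 s, during which the arm holds its last target. There are 200 camera calls.

### The job

Get the photo station ready: first clear the solder reel and the grease jar off the grey plate and stand both wholly on the cork strip. Then lay the black analyser flat in the printed square with its lead towards the switch, and stand every camera post upright within a printed ring of its own with its lens looking at the middle of the square; the posts are top-heavy and must never fall over. Only when all of that is in place, throw the switch lever fully over to the left.

Things in the scene. Friction and masses are not known exactly. Their poses are not given: they have to be found in the camera images.
- station: Fixed thin grey T-shaped plate, 4 mm thick, that lies on the bench turned a little; its top is at z = 0.004. Origin on its underside at the centre of the printed square. Its x axis points away from the robot. The main part spans x = -130 to 40, y = -152 to 152 mm; a tongue on the far side spans x = 40 to 155, y = -45 to 45 mm.
- square: Printed outline of a square on the station plate, 76 mm outside, lines 4 mm wide, with a short tick on the side towards the switch (its -x side). Origin at the square's centre on the plate's top; axes parallel to the station's.
- spot_0: Printed ring on the plate left of the square, centre 115 mm from the square's centre; inner diameter 62 mm, outer 70 mm, with a short tick on the side of the square. Origin at the ring's centre on the plate's top; its x axis points at the square's centre.
- spot_1: The same ring on the far side of the square (115 mm away in the station's +x); x axis points at the square's centre.
- spot_2: The same ring right of the square; x axis points at the square's centre.
- strip: Fixed cork strip on the bench right of the station, 170 mm (its x axis) x 90 mm (its y axis) x 4 mm thick. Origin at the centre of its underside; top at z = 0.004.
- reel: Solder reel standing on its flange, an upright cylinder 49 mm in diameter and 39 mm high, 0.22 kg. Origin at the centre of its underside, z axis up.
- grease_jar: Small squat screw jar, white with a black lid, an upright cylinder 38 mm in diameter and 31 mm high, 0.04 kg. Origin at the centre of its underside, z axis up.
- analyser: The device to be photographed: flat black square case, 56 x 56 mm, 14 mm thick, with a short black lead out of one side (95 mm in all), 0.09 kg. The lead leaves the case on its -y side and ends 53 mm from the origin; the case spans x = -28 to 28, y = -14 to 42, z = 0 to 14 mm. The lead cannot be gripped. z axis up.
- analyser_case (a point): Point at the centre of the underside of the case (14 mm from the analyser's origin along its +y).
- analyser_lead (a point): Point near the end of the lead (50 mm from the analyser's origin along its -y, 7 mm up).
- post_0: Camera post (two or three of post_0..2 are there, all alike): top-heavy, 198 mm high, about 0.28 kg, tips at about 8 degrees. Round foot 46 mm across, 8 mm high; stem 12 mm; grey box head 160 to 198 mm up, 44 mm along x, 40 mm along y between flat cheeks; black lens barrel on the head's +x face. Origin under the foot's centre, z up, x where the lens looks.
- post_1: Camera post like post_0, same axes (may be absent). Its centre of mass is about 150 mm up, so it hangs steady when held by the head's two cheeks (+y and -y) and swings over when held low on the stem.
- post_2: Camera post like post_0, same axes (may be absent). The stem has 20 mm collars, 10 mm high above the foot and 12 mm high below the head; the lens barrel is 28 mm in diameter and sticks out 16 mm.
- switch (a joint): Toggle lever on a grey box (50 x 70 mm, 25 mm high) at the station's near edge. 0 = off, leaning to the station's right (-y); 1.0 rad = on, leaning as far to the left (+y). It turns about an axis along the station's x, through station x = -102, y = 0, 26 mm above the bench, and stays where it is left; about 1 N at the ball moves it.
- switch_tip (a point): Centre of the ball (26 mm in diameter) at the lever's end, 80 mm from the pivot: 38 mm to the right of the pivot and 96 mm above the bench when off, the mirror of that on the left when on. The bar is 10 mm in diameter.

How it is judged:
By the outcome, as a careful person would: the job done as asked, in the order asked, and still so for the second after the job is handed in, with the robot touching nothing.
Of post_0, post_1, post_2 only 2 to 3 are there at a start; the rules pass over those that are not, and their reading is None.
At some moment in a run one of reel, grease_jar may be knocked a few centimetres aside while the robot is not near it.
It also fails if it takes over 210 s, if anything falls off the work surface, if the arm or the gripper's body presses on something with over 40 N, if the wrist force passes 120 N, or if a joint passes its speed limit or range.

## Working session

There is one attempt and no reset: what is moved stays moved. The work goes in short steps, Python scripts to look and compute and a tool call to move; the robot and the scene stay as the last step left them, time stands still between calls to the robot, and variables do not carry over. Pictures are saved under pics/ and viewed, at most 14 in all, crops included, and the job is handed in when it is done.

Besides the shell and the picture viewer there is one more tool, called after "Call:" by a JSON object that holds its "api" and its "payload", one argument or row to a line. jog_arm: Moves the arm, as the interface text tells. Its arguments: {"type":"object","properties":{"motion":{"type":"array"},"grip_force":{"type":"number"}},"required":["motion"]}

```bash
ls; mkdir -p pics; python3 - <<'E'
from station import bot
import cv2, numpy as np
o=bot.get_obs(); print({k:np.round(v,3).tolist() for k,v in o.items()})
for n in ("scene","top"):
    p=bot.read_camera(n); cv2.imwrite(f"pics/{n}0.png",p["pixels"][:,:,::-1])
    print(n,p["shot"],np.round(p["camera_matrix"],1).tolist(),np.round(p["T"],3).tolist())
    for t in ("reel","grease_jar","analyser","analyser_case","analyser_lead","post_0","square","spot_0","strip","station","switch_tip"):
        try: print(t,[(np.round(d["xy"]).tolist(),round(d["score"],2)) for d in bot.tip_of(t,p)][:5])
        except Exception as e: print(t,e)
E
```

```text
pics
{'t': 0.0, 'q': [1.099, 0.478, 0.022, 1.556, -0.011, 1.109, -0.083], 'joint_vel': [0.003, -0.001, -0.001, -0.001, -0.0, 0.001, -0.0], 'joint_torque': [0.0, -59.645, 1.608, -28.12, 0.012, 0.009, 0.0], 'eef_pos': [0.24, -0.63, 0.23], 'tool_rot': [-0.001, 0.983, 0.181, -0.0], 'contact_force': [0.513, -1.091, -0.273], 'torque': [0.004, 0.01, 0.076], 'grasp_force': 0.0, 'gripper_width': 1.002}
scene 1 [[356.6, 0.0, 255.2], [0.0, 356.6, 186.9], [0.0, 0.0, 1.0]] [[-0.576, -0.482, 0.66, -0.109], [-0.817, 0.353, -0.456, 0.445], [-0.013, -0.802, -0.597, 0.674], [0.0, 0.0, 0.0, 1.0]]
reel [([250.0, 215.0], 0.82)]
grease_jar [([284.0, 198.0], 0.57)]
analyser [([201.0, 222.0], 0.8)]
analyser_case [([204.0, 216.0], 0.55)]
analyser_lead [([197.0, 230.0], 0.65)]
post_0 [([152.0, 227.0], 0.74), ([230.0, 252.0], 0.7), ([149.0, 271.0], 0.61)]
square [([281.0, 200.0], 0.62)]
spot_0 [([245.0, 214.0], 0.62), ([307.0, 186.0], 0.53), ([257.0, 182.0], 0.49), ([148.0, 228.0], 0.24)]
strip [([355.0, 176.0], 0.64)]
station [([279.0, 203.0], 0.67), ([245.0, 216.0], 0.34)]
switch_tip [([308.0, 197.0], 0.42)]
top 2 [[368.5, 0.0, 254.7], [0.0, 368.5, 191.1], [0.0, 0.0, 1.0]] [[0.002, -0.982, 0.188, 0.31], [-1.0, -0.001, 0.007, -0.017], [-0.007, -0.188, -0.982, 1.276], [0.0, 0.0, 0.0, 1.0]]
reel [([246.0, 195.0], 0.46)]
grease_jar [([284.0, 194.0], 0.5)]
analyser [([215.0, 176.0], 0.51)]
analyser_case [([216.0, 171.0], 0.75)]
analyser_lead [([202.0, 190.0], 0.78), ([244.0, 195.0], 0.38), ([274.0, 166.0], 0.17)]
post_0 [([213.0, 220.0], 0.86), ([172.0, 162.0], 0.81), ([157.0, 202.0], 0.73), ([275.0, 196.0], 0.45)]
square [([274.0, 197.0], 0.42)]
spot_0 [([240.0, 200.0], 0.51), ([304.0, 198.0], 0.45), ([271.0, 166.0], 0.4)]
strip [([355.0, 210.0], 0.92)]
station [([276.0, 199.0], 0.69), ([354.0, 209.0], 0.63), ([239.0, 201.0], 0.15)]
switch_tip [([216.0, 174.0], 0.58), ([289.0, 224.0], 0.57)]
```

```bash
python3 - <<'E'
import cv2, numpy as np
a=cv2.imread("pics/scene0.png")[100:310,100:440]; b=cv2.imread("pics/top0.png")[110:270,120:420]
cv2.imwrite("pics/s1.png",cv2.resize(a,None,fx=2.3,fy=2.3,interpolation=3)); cv2.imwrite("pics/t1.png",cv2.resize(b,None,fx=2.6,fy=2.6,interpolation=3))
E
```

```text
(no output)
```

View pics/s1.png

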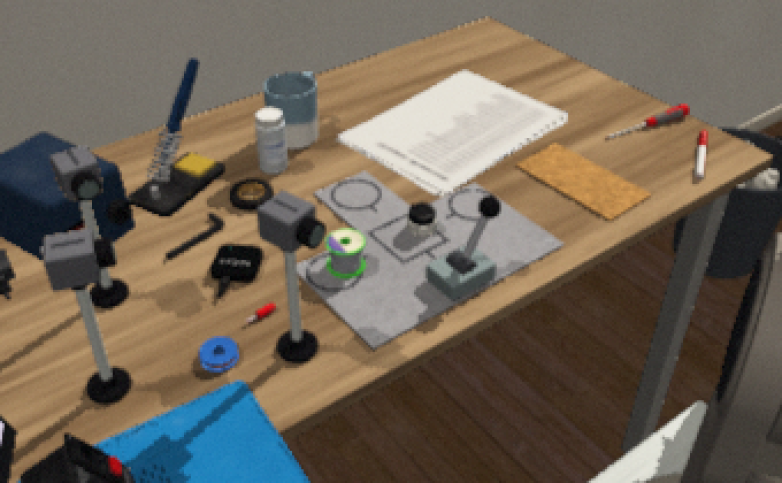

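View pics/t1.png

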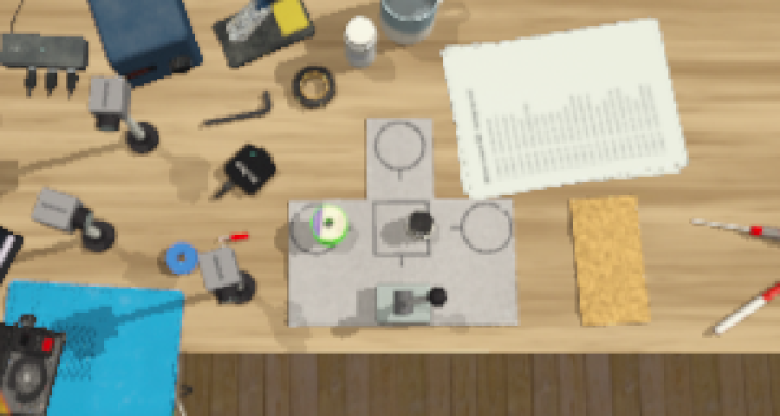

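```bash
cat > h.py <<'E'
from station import bot
import numpy as np, cv2
from scipy.spatial.transform import Rotation as R
from scipy.optimize import least_squares
def pose():
    o=bot.get_obs(); w,x,y,z=o["tool_rot"]
    T=np.eye(4); T[:3,:3]=R.from_quat([x,y,z,w]).as_matrix(); T[:3,3]=o["eef_pos"]; return T
def shoot(n,save=None):
    T=pose(); p=bot.read_camera(n)
    p["W"]=T@p["tool_from_camera"] if n=="wrist" else p["T"]
    if save: cv2.imwrite(save,p["pixels"][:,:,::-1])
    return p
def ground(p,xy,z):
    d=p["W"][:3,:3]@np.linalg.solve(p["camera_matrix"],[*xy,1]); c=p["W"][:3,3]
    return c+d*(z-c[2])/d[2]
def proj(p,X):
    c=np.linalg.inv(p["W"])@np.append(X,1); u=p["camera_matrix"]@c[:3]; return u[:2]/u[2]
def see(p,thing,z,n=3,f="tip_of"):
    r=[(np.round(ground(p,d["xy"],z)[:2],4).tolist(),np.round(d["xy"]).tolist(),round(d["score"],2)) for d in getattr(bot,f)(thing,p)[:n]]
    print(thing,r); return r
def go(xyz,yaw,ref=None):
    """tool down, tool x axis at world yaw (mod pi chosen nearest); print turn and shift in tool axes"""
    T=pose(); best=None
    for k in (0,np.pi):
        c,s=np.cos(yaw+k),np.sin(yaw+k)
        G=np.array([[c,s,0],[s,-c,0],[0,0,-1]])
        v=R.from_matrix(T[:3,:3].T@G).as_rotvec()
        if best is None or np.linalg.norm(v)<np.linalg.norm(best): best=v
    print("turn",np.round(best,3),"shift mm",np.round(T[:3,:3].T@(np.array(xyz)-T[:3,3])*1e3,1))
def where():
    T=pose(); print("tcp",np.round(T[:3,3],4),"x-yaw",round(float(np.arctan2(T[1,0],T[0,0])),3),"q",np.round(bot.get_obs()["q"],2),"t",round(bot.get_obs()["t"],1))
E
python3 - <<'E'
from h import *
p=shoot("wrist"); print(np.round(p["tool_from_camera"],3).tolist(),np.round(p["camera_matrix"],0).tolist()); where()
for n in ("scene","top"):
    p=shoot(n); print(n)
    for t,z in (("reel",.004),("grease_jar",.004),("analyser",0),("analyser_case",0),("analyser_lead",.007),("post_0",0),("square",.004),("spot_0",.004),("strip",.004),("switch_tip",.096)): see(p,t,z,4)
E
```

```text
[[0.0, -0.95, -0.312, 0.079], [1.0, 0.0, -0.0, 0.001], [0.0, -0.312, 0.95, -0.143], [0.0, 0.0, 0.0, 1.0]] [[337.0, 0.0, 257.0], [0.0, 337.0, 194.0], [0.0, 0.0, 1.0]]
tcp [ 0.2402 -0.6308  0.2313] x-yaw 0.364 q [ 1.1   0.48  0.02  1.56 -0.01  1.11 -0.08] t 1.2
scene
reel [([0.5386, 0.0197], [249.0, 213.0], 0.8)]
grease_jar [([0.5364, -0.0913], [280.0, 199.0], 0.69)]
analyser [([0.5984, 0.1409], [202.0, 220.0], 0.65)]
analyser_case [([0.597, 0.1253], [207.0, 218.0], 0.81)]
analyser_lead [([0.5658, 0.1733], [197.0, 229.0], 0.61)]
post_0 [([0.5162, 0.3317], [149.0, 269.0], 0.87), ([0.651, 0.2766], [149.0, 229.0], 0.85), ([0.4489, 0.1467], [228.0, 252.0], 0.81)]
square [([0.5769, 0.1777], [194.0, 228.0], 0.53), ([0.5375, -0.0906], [280.0, 199.0], 0.41)]
spot_0 [([0.5335, 0.042], [244.0, 217.0], 0.64), ([0.6415, -0.0849], [258.0, 183.0], 0.58), ([0.5111, 0.3382], [147.0, 270.0], 0.58), ([0.5328, -0.1965], [307.0, 188.0], 0.57)]
strip [([0.4915, -0.3619], [354.0, 176.0], 0.68)]
switch_tip [([0.4273, 0.3517], [147.0, 270.0], 0.65), ([0.4175, -0.1006], [312.0, 194.0], 0.55), ([0.4418, -0.0152], [281.0, 201.0], 0.42)]
top
reel [([0.5332, 0.0232], [246.0, 196.0], 0.58)]
grease_jar []
analyser [([0.614, 0.1342], [215.0, 174.0], 0.82)]
analyser_case [([0.6217, 0.1372], [214.0, 172.0], 0.57)]
analyser_lead [([0.5679, 0.1767], [202.0, 187.0], 0.6)]
post_0 [([0.6585, 0.2812], [174.0, 162.0], 0.73), ([0.4506, 0.1406], [212.0, 220.0], 0.72), ([0.5233, 0.3292], [159.0, 199.0], 0.68)]
square [([0.5393, -0.0718], [273.0, 195.0], 0.44)]
spot_0 [([0.6406, -0.0704], [272.0, 167.0], 0.59), ([0.575, 0.1823], [201.0, 185.0], 0.53), ([0.5256, -0.1898], [307.0, 199.0], 0.46), ([0.5236, 0.0368], [242.0, 199.0], 0.37)]
strip [([0.62, 0.1342], [215.0, 172.0], 0.7), ([0.4936, -0.3523], [354.0, 208.0], 0.69), ([0.5333, -0.0823], [276.0, 196.0], 0.35)]
switch_tip [([0.4297, -0.1203], [290.0, 223.0], 0.65)]
```

```bash
python3 -c "
from h import *
go([0.60,-0.12,0.36],0.0)"
```

```text
turn [-0.     0.     0.364] shift mm [ 518.  -349.4 -128.7]
```

Call:
{"api": "jog_arm", "payload": {
  "motion": [
    [0,0,0,0,0,-60,85],
    [0,0,0.1,60,-40,-120,85],
    [0,0,0.364,518,-349.4,-128.7,85],
    [0,0,0.364,518,-349.4,-128.7,85],
    [0,0,0.364,518,-349.4,-128.7,85],
    [0,0,0.364,518,-349.4,-128.7,85],
    [0,0,0.364,518,-349.4,-128.7,85],
    [0,0,0.364,518,-349.4,-128.7,85],
    [0,0,0.364,518,-349.4,-128.7,85],
    [0,0,0.364,518,-349.4,-128.7,85]
  ]
}}

```text
t: 3.6
eef_pos: [0.556, -0.1821, 0.3566]
tool_rot: [0.0, 1.0, -0.0, 0.0]
contact_force: [0.1, -1.8, -0.4]
gripper_width: 0.996
grasp_force: 0.0
```

Call:
{"api": "jog_arm", "payload": {
  "motion": [
    [0,0,0,0,0,0,85],
    [0,0,0,0,0,0,85],
    [0,0,0,0,0,0,85],
    [0,0,0,0,0,0,85]
  ]
}}

```text
t: 4.1
eef_pos: [0.5544, -0.1852, 0.3562]
tool_rot: [0.0, 1.0, -0.001, -0.0]
contact_force: [0.8, -0.2, -0.7]
gripper_width: 0.994
grasp_force: 0.0
```

```bash
python3 - <<'E'
from h import *
where()
p=shoot("wrist","pics/w1.png")
np.savez("w1.npz",W=p["W"],camera_matrix=p["camera_matrix"])
for t,z in (("reel",.004),("grease_jar",.004),("square",.004),("spot_0",.004),("strip",.004),("switch_tip",.096)): see(p,t,z,4)
E
```

```text
tcp [ 0.5544 -0.1852  0.3562] x-yaw -0.003 q [ 0.37  0.25 -0.19  1.6   0.05  1.3  -1.4 ] t 4.1
reel [([0.5322, 0.0152], [122.0, 156.0], 0.82)]
grease_jar [([0.5316, -0.1041], [202.0, 156.0], 0.76)]
square []
spot_0 []
strip [([0.4914, -0.3487], [364.0, 182.0], 0.58)]
switch_tip [([0.4321, -0.1158], [204.0, 244.0], 0.74)]
```

View pics/w1.png

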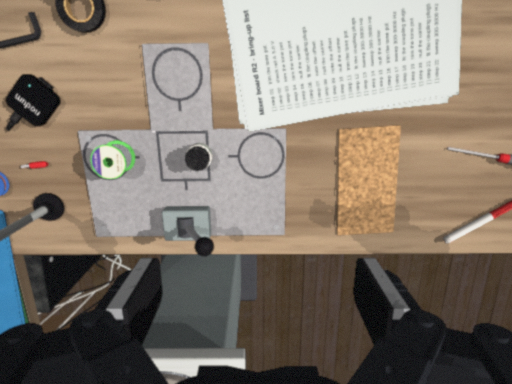

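```bash
python3 - <<'E'
from h import *
d=np.load("w1.npz"); p=dict(W=d["W"],camera_matrix=d["camera_matrix"])
pts=[((115,0),(177,75.5)),((0,-115),(261,155.5)),((155,45),(143,44)),((155,-45),(209,43)),((40,-152),(286,129)),((-130,-152),(285,235)),((-130,152),(93,236)),((40,152),(78,132)),((36,36),(160,134)),((36,-36),(207,133)),((-36,-36),(207,178)),((-36,36),(161,179))]
L=np.array([a for a,_ in pts])/1e3; P=np.array([ground(p,b,.004)[:2] for _,b in pts])
def f(v): c,s=np.cos(v[2]),np.sin(v[2]); return L@np.array([[c,s],[-s,c]])+v[:2]-P
r=least_squares(lambda v:f(v).ravel(),[.53,-.08,0],loss="soft_l1",f_scale=.003); print(r.x,np.round(f(r.x)*1e3,1).tolist())
v=r.x;c,s=np.cos(v[2]),np.sin(v[2])
for n,l in (("s0",(0,.115)),("s1",(.115,0)),("s2",(0,-.115)),("tip",(-.102,-.038)),("tipon",(-.102,.038))): print(n,np.round(np.array(l)@np.array([[c,s],[-s,c]])+v[:2],4))
S=np.array([ground(p,b,.004)[:2] for b in ((338,127),(400,126),(394,232),(336,233))]); print(S.round(4).tolist(),S.mean(0))
E
```

```text
[ 0.53079013 -0.07622957  0.00285476] [[0.9, -0.9], [-1.1, 0.2], [0.6, 1.4], [-0.2, 0.5], [0.1, -0.4], [-1.1, 1.6], [-0.9, -3.8], [2.8, 0.6], [2.3, 3.8], [1.2, 0.5], [-2.8, -3.0], [-1.6, -1.2]]
s0 [0.5305 0.0388]
s1 [ 0.6458 -0.0759]
s2 [ 0.5311 -0.1912]
tip [ 0.4289 -0.1145]
tipon [ 0.4287 -0.0385]
[[0.5738, -0.3031], [0.5751, -0.3929], [0.4071, -0.4051], [0.4056, -0.3121]] [ 0.49040496 -0.35330926]
```

```bash
python3 -c "
from h import *
go([0.533,0.017,0.12],0.0)"
```

```text
turn [ 0. -0. -0.] shift mm [ -22.1 -200.9  236.1]
```

Call:
{"api": "jog_arm", "payload": {
  "motion": [
    [0,0,0,-10,-60,0,85],
    [0,0,0,-16,-120,30,85],
    [0,0,0,-22,-180,60,85],
    [0,0,0,-22,-201,120,85],
    [0,0,0,-22,-201,180,85],
    [0,0,0,-22,-201,236,85],
    [0,0,0,-22,-201,236,85],
    [0,0,0,-22,-201,236,85],
    [0,0,0,-22,-201,236,85]
  ]
}}

```text
t: 5.58
eef_pos: [0.5354, 0.0173, 0.123]
tool_rot: [-0.0, 1.0, -0.0, 0.003]
contact_force: [0.7, 0.0, 0.6]
gripper_width: 0.997
grasp_force: 0.0
```

```bash
python3 - <<'E'
from h import *
where()
p=shoot("wrist","pics/w2.png")
see(p,"reel",.004);see(p,"reel",.0235,f="spot_in");see(p,"grease_jar",.004)
go([0.533,0.017,0.01],0)
E
```

```text
tcp [0.5354 0.0173 0.123 ] x-yaw -0.001 q [ 0.1   0.4  -0.3   1.97  0.17  0.79 -1.87] t 5.6
reel [([0.5336, 0.0174], [256.0, 189.0], 0.97)]
reel [([0.5302, 0.0204], [252.0, 201.0], 0.76)]
grease_jar [([0.5333, -0.1007], [402.0, 190.0], 0.86), ([0.614, 0.1249], [111.0, 86.0], 0.67)]
turn [ 0.    -0.003 -0.001] shift mm [ -1.3   0.2 111.5]
```

View pics/w2.png

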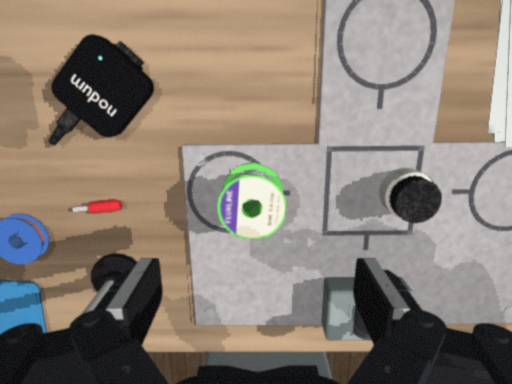

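Call:
{"api": "jog_arm", "payload": {
  "motion": [
    [0,0,0,-1,0,50,85],
    [0,0,0,-1,0,90,85],
    [0,0,0,-1,0,112,85],
    [0,0,0,-1,0,112,85],
    [0,0,0,-1,0,112,40],
    [0,0,0,-1,0,112,40],
    [0,0,0,-1,0,112,40],
    [0,0,0,-1,0,112,40],
    [0,0,0,-1,0,80,40],
    [0,0,0,-1,0,0,40]
  ],
  "grip_force": 40
}}

```text
t: 7.02
eef_pos: [0.5301, 0.0168, 0.1022]
tool_rot: [0.0, 1.0, -0.0, -0.002]
contact_force: [1.3, -0.3, -2.0]
gripper_width: 0.562
grasp_force: 42.2
```

```bash
python3 -c "
from h import *
where(); go([0.53,-0.350,0.14],0.0); print(bot.get_obs()['gripper_width'],bot.get_obs()['grasp_force'])"
```

```text
tcp [0.5301 0.0168 0.1022] x-yaw -0.0 q [ 0.1   0.43 -0.3   1.99  0.18  0.75 -1.89] t 7.0
turn [ 0.     0.005 -0.   ] shift mm [-2.000e-01  3.669e+02 -3.760e+01]
0.5619223427109443 42.245466113090515
```

Call:
{"api": "jog_arm", "payload": {
  "motion": [
    [0,0,0,0,0,-40,40],
    [0,0,0,0,60,-40,40],
    [0,0,0,0,120,-40,40],
    [0,0,0,0,180,-40,40],
    [0,0,0,0,240,-40,40],
    [0,0,0,0,300,-40,40],
    [0,0,0,0,350,-20,40],
    [0,0,0,0,367,20,40],
    [0,0,0,0,367,60,40],
    [0,0,0,0,367,90,40]
  ]
}}

```text
t: 8.28
eef_pos: [0.531, -0.3499, 0.0112]
tool_rot: [-0.0, 1.0, -0.001, -0.001]
contact_force: [0.6, 0.1, -3.1]
gripper_width: 0.565
grasp_force: 42.6
```

```bash
python3 -c "
from h import *
where(); go([0.53,-0.350,0.0115],0.0); print(bot.get_obs()['gripper_width'])"
```

```text
tcp [ 0.531  -0.3499  0.0112] x-yaw -0.001 q [ 0.61  0.68 -0.17  1.78  0.17  0.69 -1.23] t 8.3
turn [-0.001  0.001 -0.001] shift mm [-1.   0.1 -0.3]
0.5647333329326436
```

Call:
{"api": "jog_arm", "payload": {
  "motion": [
    [0,0,0,0,0,0,85],
    [0,0,0,0,0,0,85],
    [0,0,0,0,0,0,85],
    [0,0,0,0,0,-50,85],
    [0,0,0,0,0,-110,85],
    [0,0,0,2,-60,-130,85],
    [0,0,0,2,-120,-130,85],
    [0,0,0,2,-180,-130,85],
    [0,0,0,2,-240,-120,85],
    [0,0,0,2,-249,-110,85]
  ]
}}

```text
t: 9.52
eef_pos: [0.5351, -0.0953, 0.1242]
tool_rot: [-0.001, 1.0, 0.004, 0.002]
contact_force: [0.4, -0.1, 0.2]
gripper_width: 0.998
grasp_force: 0.0
```

```bash
python3 - <<'E'
from h import *
p=shoot("wrist","pics/w3.png");where()
r=see(p,"grease_jar",.004); see(p,"reel",.004); see(p,"square",.004); see(p,"spot_0",.004); see(p,"switch_tip",.096)
go([*r[0][0],0.009],0)
E
```

```text
tcp [ 0.5341 -0.0967  0.1226] x-yaw 0.006 q [ 0.28  0.41 -0.27  1.96  0.15  0.79 -1.64] t 9.6
grease_jar [([0.5347, -0.1047], [268.0, 187.0], 0.7)]
reel []
square []
spot_0 []
switch_tip []
turn [ 0.001 -0.001 -0.003] shift mm [1.000e-01 1.700e+00 1.142e+02]
```

Call:
{"api": "jog_arm", "payload": {
  "motion": [
    [0,0,0,0,3,50,85],
    [0,0,0,0,3,90,85],
    [0,0,0,0,3,112,85],
    [0,0,0,0,3,112,85],
    [0,0,0,0,3,112,28],
    [0,0,0,0,3,112,28],
    [0,0,0,0,3,112,28],
    [0,0,0,0,3,112,28],
    [0,0,0,0,3,80,28],
    [0,0,0,0,3,10,28]
  ],
  "grip_force": 25
}}

```text
t: 11.08
eef_pos: [0.5323, -0.1036, 0.1047]
tool_rot: [-0.0, 1.0, 0.0, -0.002]
contact_force: [1.9, -0.7, 0.2]
gripper_width: 0.434
grasp_force: 25.4
```

```bash
python3 -c "
from h import *
where(); go([0.45,-0.356,0.009],0.0); print(bot.get_obs()['gripper_width'],bot.get_obs()['grasp_force'])"
```

```text
tcp [ 0.5323 -0.1036  0.1047] x-yaw 0.0 q [ 0.29  0.44 -0.27  1.97  0.16  0.76 -1.64] t 11.1
turn [-0.001  0.005  0.   ] shift mm [-81.9 252.5  95.9]
0.43415190454093433 25.376140773296356
```

Call:
{"api": "jog_arm", "payload": {
  "motion": [
    [0,0,0,0,10,-45,28],
    [0,0,0,0,70,-55,28],
    [0,0,0,0,130,-55,28],
    [0,0,0,-40,180,-50,28],
    [0,0,0,-80,225,-45,28],
    [0,0,0,-82,252,-20,28],
    [0,0,0,-82,252,30,28],
    [0,0,0,-82,252,75,28],
    [0,0,0,-82,252,95,28],
    [0,0,0,-82,252,95,28]
  ]
}}

```text
t: 12.32
eef_pos: [0.4522, -0.3554, 0.0099]
tool_rot: [-0.0, 1.0, 0.0, -0.0]
contact_force: [0.6, 1.3, -0.0]
gripper_width: 0.434
grasp_force: 29.4
```

Call:
{"api": "jog_arm", "payload": {
  "motion": [
    [0,0,0,0,0,0,28],
    [0,0,0,0,0,0,85],
    [0,0,0,0,0,0,85],
    [0,0,0,0,0,0,85],
    [0,0,0,0,0,-50,85],
    [0,0,0,0,0,-110,85],
    [0,0,0,0,0,-170,85],
    [0,0,0,0,0,-230,85],
    [0,0,0,10,0,-290,85]
  ]
}}

```text
t: 13.45
eef_pos: [0.4611, -0.3558, 0.3024]
tool_rot: [0.0, 1.0, -0.001, -0.0]
contact_force: [0.3, -0.0, -0.5]
gripper_width: 0.999
grasp_force: 0.0
```

```bash
python3 - <<'E'
from h import *
p=shoot("wrist","pics/w4.png");where()
see(p,"grease_jar",.004); see(p,"reel",.004); see(p,"strip",.004);see(p,"square",.004); see(p,"spot_0",.004); see(p,"switch_tip",.096)
go([0.60,0.10,0.3],0)
E
```

```text
tcp [ 0.4662 -0.3572  0.3115] x-yaw 0.0 q [ 0.72  0.27 -0.21  1.67  0.06  1.19 -1.08] t 13.5
grease_jar [([0.4466, -0.3614], [261.0, 158.0], 0.65)]
reel [([0.5312, -0.3517], [253.0, 92.0], 0.57)]
strip [([0.4878, -0.3493], [252.0, 127.0], 0.59)]
square []
spot_0 []
switch_tip [([0.434, -0.1157], [35.0, 187.0], 0.98)]
turn [-0.002  0.003 -0.   ] shift mm [ 138.8 -455.4   -1.3]
```

Call:
{"api": "jog_arm", "payload": {
  "motion": [
    [0,0,0,20,-60,0,85],
    [0,0,0,40,-120,0,85],
    [0,0,0,60,-180,0,85],
    [0,0,0,80,-240,0,85],
    [0,0,0,100,-300,0,85],
    [0,0,0,110,-360,0,85],
    [0,0,0,110,-420,0,85],
    [0,0,0,110,-475,0,85],
    [0,0,0,110,-485,0,85],
    [0,0,0,110,-485,0,85]
  ]
}}

```text
t: 15.05
eef_pos: [0.5716, 0.1291, 0.2987]
tool_rot: [0.0, 1.0, 0.0, -0.001]
contact_force: [0.1, -0.8, -0.2]
gripper_width: 0.994
grasp_force: 0.0
```

Call:
{"api": "jog_arm", "payload": {
  "motion": [
    [0,0,0,0,0,0,85],
    [0,0,0,0,0,0,85]
  ]
}}

```text
t: 15.3
eef_pos: [0.5725, 0.1272, 0.2998]
tool_rot: [0.0, 1.0, -0.002, -0.0]
contact_force: [-0.5, -0.9, 0.7]
gripper_width: 0.993
grasp_force: 0.0
```

```bash
python3 - <<'E'
from h import *
p=shoot("wrist","pics/w5.png");where()
np.savez("w5.npz",W=p["W"],camera_matrix=p["camera_matrix"])
see(p,"analyser",0); see(p,"analyser_case",0); see(p,"analyser_lead",.007);see(p,"post_0",0,4);see(p,"post_0",.1,4,"spot_in"); see(p,"square",.004); see(p,"spot_0",.004)
im=cv2.resize(p["pixels"][:,:,::-1],None,fx=1.55,fy=1.55,interpolation=3); cv2.imwrite("pics/w5b.png",im)
E
```

```text
tcp [0.5724 0.1276 0.3   ] x-yaw -0.003 q [ 0.05  0.31 -0.47  1.66  0.15  1.2  -2.03] t 15.3
analyser [([0.6068, 0.138], [248.0, 120.0], 0.78), ([0.4513, 0.1458], [244.0, 231.0], 0.41)]
analyser_case [([0.612, 0.1274], [256.0, 116.0], 0.97)]
analyser_lead []
post_0 [([0.4546, 0.1475], [243.0, 229.0], 0.84), ([0.6567, 0.2789], [134.0, 80.0], 0.82), ([0.525, 0.3362], [104.0, 182.0], 0.68)]
post_0 [([0.6544, 0.3187], [57.0, 81.0], 0.95), ([0.4, 0.1438], [243.0, 305.0], 0.87), ([0.4947, 0.366], [42.0, 233.0], 0.85)]
square []
spot_0 []
```

View pics/w5b.png

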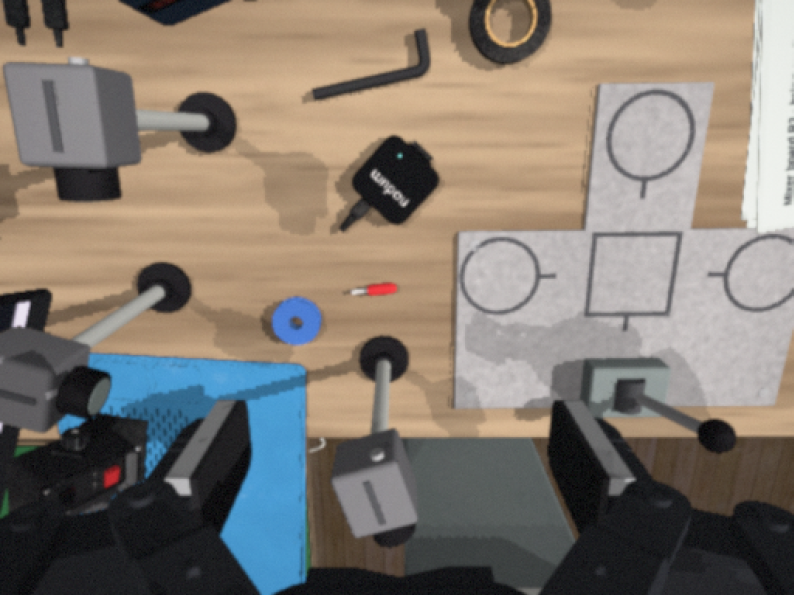

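```bash
python3 - <<'E'
from h import *
d=np.load("w5.npz"); p=dict(W=d["W"],camera_matrix=d["camera_matrix"])
g=lambda u,v,z: ground(p,(u/1.55,v/1.55),z)[:2]
C=np.array([g(*a,.014) for a in ((397,135),(438,180),(402,224),(352,180))]); print("case",C.mean(0).round(4),"edges deg",[round(float(np.degrees(np.arctan2(*(C[i]-C[i-1])[::-1]))),1) for i in range(4)],[round(float(np.linalg.norm(C[i]-C[i-1])),4) for i in range(4)])
l=g(342,228,.007); print("lead",l,"dir deg",np.degrees(np.arctan2(*(l-C.mean(0))[::-1])))
for n,a,b in (("A slot",(364,483),(382,524)),("A edge",(334,482),(405,470)),("B slot",(45,80),(55,150)),("B frontedge",(20,160),(138,166)),("C slot",(2,365),(45,375))):
    a=g(*a,.198);b=g(*b,.198); print(n,a.round(3),b.round(3),np.degrees(np.arctan2(*(b-a)[::-1])).round(1))
for n,(a,b) in {"A":(372,488),"B":(65,112),"C":(35,375)}.items(): print(n,g(a,b,.198).round(4))
E
```

```text
case [0.6132 0.1273] edges deg [-46.6, -136.5, 140.7, 48.4] [0.0499, 0.0476, 0.0457, 0.0536]
lead [0.57355232 0.17391667] dir deg 130.3946005830106
A slot [0.465 0.146] [0.437 0.136] -161.0
A edge [0.466 0.163] [0.473 0.123] -78.9
B slot [0.673 0.279] [0.644 0.281] 176.6
B frontedge [0.639 0.298] [0.636 0.245] -93.0
C slot [0.538 0.33 ] [0.532 0.309] -105.4
A [0.4617 0.1416]
B [0.6596 0.273 ]
C [0.5319 0.3144]
```

```bash
python3 -c "
from h import *
go([0.612,0.127,0.12],np.radians(-45))"
```

```text
turn [-0.    -0.     0.785] shift mm [ 39.8   2.1 180.2]
```

Call:
{"api": "jog_arm", "payload": {
  "motion": [
    [0,0,0.18,20,1,30,85],
    [0,0,0.36,40,2,60,85],
    [0,0,0.54,40,2,100,85],
    [0,0,0.72,40,2,140,85],
    [0,0,0.785,40,2,180,85],
    [0,0,0.785,40,2,180,85],
    [0,0,0.785,40,2,180,85]
  ]
}}

```text
t: 16.58
eef_pos: [0.6131, 0.1277, 0.1216]
tool_rot: [-0.001, 0.924, -0.382, 0.001]
contact_force: [0.5, -0.1, 0.3]
gripper_width: 0.993
grasp_force: 0.0
```

```bash
python3 - <<'E'
from h import *
p=shoot("wrist","pics/w6.png");where()
np.savez("w6.npz",W=p["W"],camera_matrix=p["camera_matrix"])
see(p,"analyser",0); see(p,"analyser_case",0); see(p,"analyser_lead",.007)
E
```

```text
tcp [0.6136 0.1277 0.1222] x-yaw -0.784 q [-0.1   0.53 -0.28  1.76  0.18  0.88 -2.81] t 16.6
analyser [([0.6041, 0.1383], [255.0, 203.0], 0.62), ([0.4533, 0.1447], [364.0, 315.0], 0.23)]
analyser_case [([0.6137, 0.1296], [254.0, 188.0], 0.86)]
analyser_lead [([0.5662, 0.1714], [259.0, 260.0], 0.83)]
```

View pics/w6.png

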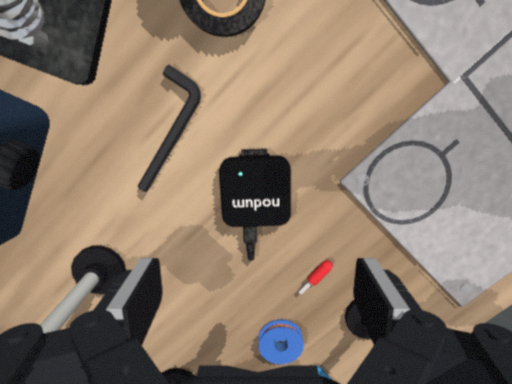

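Call:
{"api": "jog_arm", "payload": {
  "motion": [
    [0,0,0,0,0,50,74],
    [0,0,0,0,0,100,74],
    [0,0,0,0,0,122,74],
    [0,0,0,0,0,122,74],
    [0,0,0,0,0,122,74],
    [0,0,0,0,0,122,50],
    [0,0,0,0,0,122,50],
    [0,0,0,0,0,122,50],
    [0,0,0,0,0,122,50]
  ],
  "grip_force": 40
}}

```text
t: 17.9
eef_pos: [0.6137, 0.1276, 0.0005]
tool_rot: [-0.001, 0.924, -0.383, 0.001]
contact_force: [-2.3, -0.4, 8.7]
gripper_width: 0.627
grasp_force: 41.4
```

Call:
{"api": "jog_arm", "payload": {
  "motion": [
    [0,0,0,0,0,-30,50],
    [0,0,0,0,0,-90,50],
    [0,0,0,0,0,-120,50],
    [0,0,0,0,0,-120,50]
  ]
}}

```text
t: 18.4
eef_pos: [0.6144, 0.1278, 0.1221]
tool_rot: [-0.002, 0.924, -0.383, 0.003]
contact_force: [-0.1, -0.6, -1.4]
gripper_width: 0.625
grasp_force: 43.2
```

```bash
python3 - <<'E'
from h import *
where(); o=bot.get_obs(); print(o["gripper_width"],o["grasp_force"])
p=shoot("wrist","pics/w7.png");see(p,"analyser_case",.12)
go([0.531,-0.076,0.12],0)
E
```

```text
tcp [0.6144 0.1278 0.1221] x-yaw -0.786 q [-0.1   0.53 -0.28  1.76  0.18  0.87 -2.81] t 18.4
0.6249255486684007 43.15019113942981
analyser_case [([0.6107, 0.1276], [261.0, 263.0], 0.94), ([0.5519, 0.1089], [368.0, 313.0], 0.41)]
turn [ 0.    -0.    -0.785] shift mm [ 86.2 200.8  -1.7]
```

Call:
{"api": "jog_arm", "payload": {
  "motion": [
    [0,0,-0.15,20,50,0,50],
    [0,0,-0.3,45,100,0,50],
    [0,0,-0.45,65,150,0,50],
    [0,0,-0.6,86,200,0,50],
    [0,0,-0.75,87,200,0,50],
    [0,0,-0.785,87,200,30,50],
    [0,0,-0.785,87,200,70,50],
    [0,0,-0.785,87,200,90,50],
    [0,0,-0.785,87,200,90,50]
  ]
}}

```text
t: 19.62
eef_pos: [0.5298, -0.0755, 0.0256]
tool_rot: [-0.0, 1.0, 0.0, -0.003]
contact_force: [-0.1, 0.5, -0.7]
gripper_width: 0.625
grasp_force: 43.1
```

```bash
python3 - <<'E'
from h import *
where(); o=bot.get_obs(); print(o["gripper_width"])
p=shoot("wrist","pics/w8.png");see(p,"square",.004); see(p,"spot_0",.004)
np.savez("w8.npz",W=p["W"],camera_matrix=p["camera_matrix"])
cv2.imwrite("pics/w8b.png",cv2.resize(p["pixels"][:,:,::-1],None,fx=1.55,fy=1.55,interpolation=3))
go([0.532,-0.076,0.0055],0.003)
E
```

```text
tcp [ 0.5298 -0.0755  0.0256] x-yaw 0.0 q [ 0.33  0.57 -0.38  2.01  0.35  0.63 -1.86] t 19.6
0.6252673200658809
square []
spot_0 [([0.4347, -0.0779], [260.0, 377.0], 0.52)]
turn [-0.    -0.    -0.003] shift mm [-0.6  0.4 23. ]
```

View pics/w8b.png

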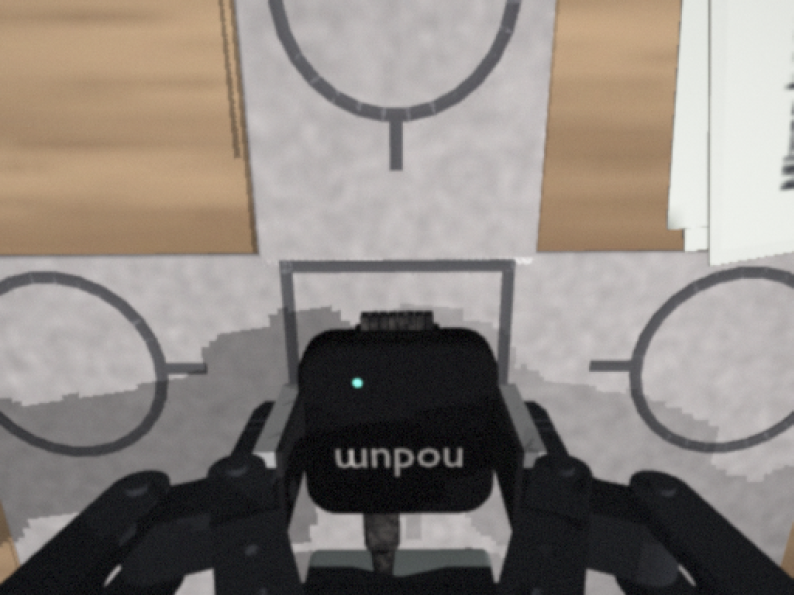

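```bash
python3 - <<'E'
from h import *
d=np.load("w8.npz"); p=dict(W=d["W"],camera_matrix=d["camera_matrix"])
g=lambda u,v,z=.004: ground(p,(u/1.55,v/1.55),z)[:2].round(4)
print("far corners (38,±38)",g(279,260),g(516,260)); print("left tick",g(185,368),"right tick",g(611,366),"far tick",g(396,140))
print("plate corner (40,45)",g(258,255),"(40,-45)",g(537,252))
for z in (.035,.04): print("case far edge mid",g(397,326,z),"L",g(300,400,z),"R",g(497,400,z))
E
```

```text
far corners (38,±38) [ 0.5691 -0.0376] [ 0.5692 -0.114 ]
left tick [ 0.5308 -0.0024] right tick [ 0.5316 -0.1495] far tick [ 0.6061 -0.0754]
plate corner (40,45) [ 0.5708 -0.031 ] (40,-45) [ 0.5718 -0.1206]
case far edge mid [ 0.5584 -0.0758] L [ 0.5357 -0.048 ] R [ 0.5357 -0.1044]
case far edge mid [ 0.5604 -0.0758] L [ 0.5385 -0.0491] R [ 0.5385 -0.1034]
```

Call:
{"api": "jog_arm", "payload": {
  "motion": [
    [0,0,0,-1.5,0,10,50],
    [0,0,0,-1.5,0,20,50],
    [0,0,0,-1.5,0,23.5,50],
    [0,0,0,-1.5,0,23.5,50],
    [0,0,0,-1.5,0,23.5,78],
    [0,0,0,-1.5,0,23.5,78],
    [0,0,0,-1.5,0,23.5,78],
    [0,0,0,-1.5,0,-30,78],
    [0,0,0,-1.5,0,-90,78],
    [0,0,0,-1.5,0,-150,78]
  ]
}}

```text
t: 21.02
eef_pos: [0.5305, -0.0757, 0.1798]
tool_rot: [-0.0, 1.0, -0.0, -0.0]
contact_force: [0.1, -0.7, 0.4]
gripper_width: 0.916
grasp_force: 0.0
```

Call:
{"api": "jog_arm", "payload": {
  "motion": [
    [0,0,0,0,0,-50,78],
    [0,0,0,0,0,-100,78],
    [0,0,0,0,0,-135,78],
    [0,0,0,0,0,-135,78]
  ]
}}

```text
t: 21.52
eef_pos: [0.5324, -0.0756, 0.3162]
tool_rot: [0.001, 1.0, -0.0, 0.003]
contact_force: [-0.2, -1.0, 0.1]
gripper_width: 0.911
grasp_force: 0.0
```

```bash
python3 - <<'E'
from h import *
where()
p=shoot("wrist","pics/w9.png")
np.savez("w9.npz",W=p["W"],camera_matrix=p["camera_matrix"])
see(p,"analyser_case",.004);see(p,"analyser_lead",.011);see(p,"square",.004);see(p,"spot_0",.004);see(p,"post_0",0)
cv2.imwrite("pics/w9b.png",cv2.resize(p["pixels"][:,:,::-1],None,fx=1.55,fy=1.55,interpolation=3))
go([0.53,0.17,0.40],np.radians(0))
E
```

```text
tcp [ 0.5324 -0.0756  0.3162] x-yaw -0.0 q [ 0.46  0.21 -0.51  1.75  0.11  1.2  -1.65] t 21.5
analyser_case [([0.5304, -0.0787], [259.0, 148.0], 0.95), ([0.4504, 0.1431], [104.0, 204.0], 0.51)]
analyser_lead [([0.4686, -0.0769], [258.0, 193.0], 0.71), ([0.4492, -0.3597], [457.0, 206.0], 0.63)]
square []
spot_0 []
post_0 [([0.4508, 0.1435], [105.0, 202.0], 0.92)]
turn [-0.     0.002 -0.   ] shift mm [  -0.4 -245.8  -88.2]
```

View pics/w9b.png

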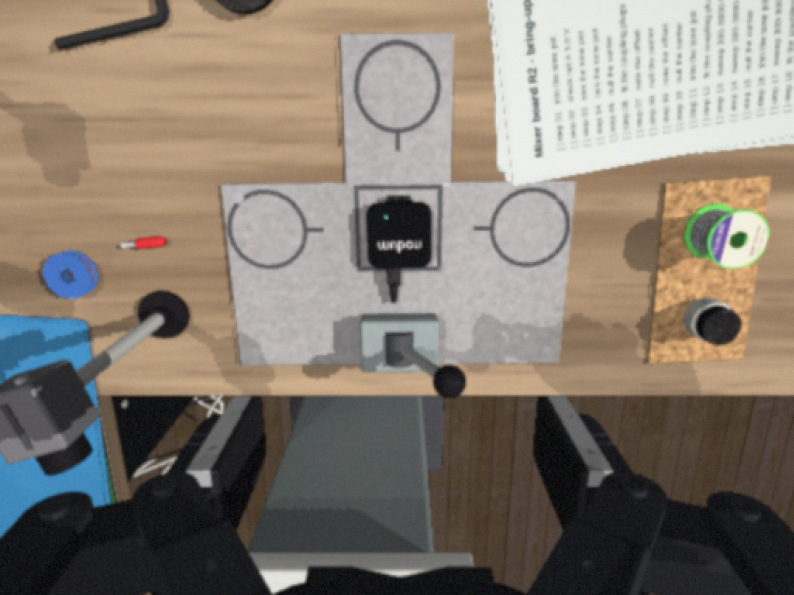

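Call:
{"api": "jog_arm", "payload": {
  "motion": [
    [0,0,-0.18,-10,-40,0,85],
    [0,0,-0.36,-20,-80,0,85],
    [0,0,-0.54,-40,-120,0,85],
    [0,0,-0.72,-60,-170,0,85],
    [0,0,-0.9,-80,-220,0,85],
    [0,0,-1.08,-80,-220,0,85],
    [0,0,-1.26,-80,-220,10,85],
    [0,0,-1.44,-80,-220,20,85],
    [0,0,-1.6,-80,-220,36,85],
    [0,0,-1.67,-80,-220,36,85]
  ]
}}

```text
t: 23.08
eef_pos: [0.4497, 0.1437, 0.2752]
tool_rot: [-0.001, 0.67, 0.742, -0.001]
contact_force: [1.4, 0.2, -0.8]
gripper_width: 0.994
grasp_force: 0.0
```

Call:
{"api": "jog_arm", "payload": {
  "motion": [
    [0,0,-0.18,0,0,0,85],
    [0,0,-0.36,0,0,0,85],
    [0,0,-0.54,0,0,0,85],
    [0,0,-0.72,0,0,0,85],
    [0,0,-0.9,0,0,0,85],
    [0,0,-1.08,0,0,0,85],
    [0,0,-1.26,0,0,0,85],
    [0,0,-1.44,0,0,0,85],
    [0,0,-1.6,0,0,0,85],
    [0,0,-1.67,0,0,0,85]
  ]
}}

```text
t: 24.32
eef_pos: [0.4505, 0.1441, 0.2764]
tool_rot: [-0.001, -0.101, 0.995, 0.0]
contact_force: [-0.0, 0.2, 0.6]
gripper_width: 0.997
grasp_force: 0.0
```

```bash
python3 - <<'E'
from h import *
where()
p=shoot("wrist","pics/w10.png")
np.savez("w10.npz",W=p["W"],camera_matrix=p["camera_matrix"])
see(p,"post_0",0);see(p,"post_0",.19,3,"spot_in")
cv2.imwrite("pics/w10b.png",cv2.resize(p["pixels"][:,:,::-1],None,fx=1.55,fy=1.55,interpolation=3))
E
```

```text
tcp [0.4505 0.1441 0.2764] x-yaw -2.94 q [ 0.56  0.26 -1.14  1.91  0.26  1.14  1.09] t 24.3
post_0 [([0.5172, 0.3317], [384.0, 227.0], 0.94), ([0.6569, 0.2799], [320.0, 306.0], 0.9), ([0.4528, 0.1406], [255.0, 153.0], 0.86)]
post_0 [([0.4952, 0.2981], [438.0, 291.0], 0.92), ([0.5386, 0.2198], [328.0, 320.0], 0.82), ([0.443, 0.1368], [250.0, 190.0], 0.56)]
```

View pics/w10b.png

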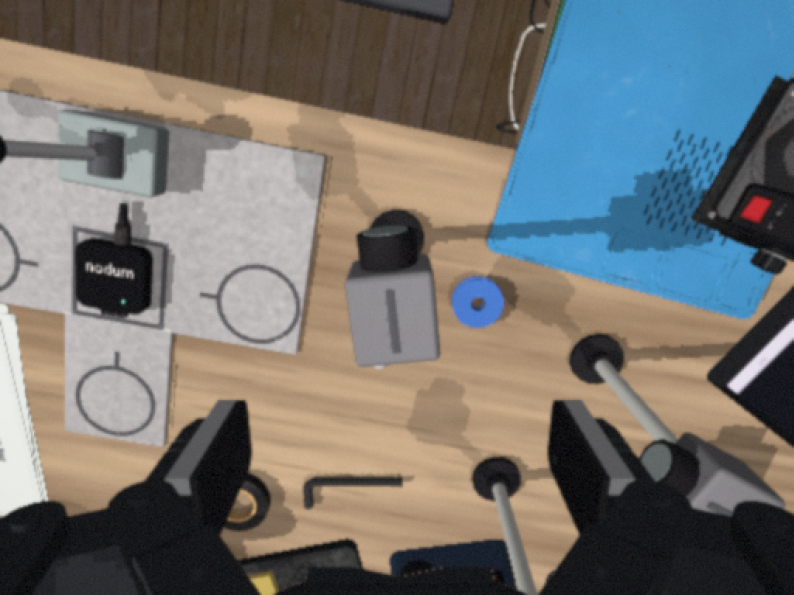

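```bash
python3 - <<'E'
from h import *
d=np.load("w10.npz"); p=dict(W=d["W"],camera_matrix=d["camera_matrix"])
g=lambda u,v,z=.198: ground(p,(u/1.55,v/1.55),z)[:2]
C=np.array([g(*a) for a in ((349,287),(433,280),(438,357),(357,364))]); print(C.round(4).tolist(),C.mean(0).round(4))
print([round(float(np.degrees(np.arctan2(*(C[i]-C[i-1])[::-1]))),1) for i in range(4)],[round(float(np.linalg.norm(C[i]-C[i-1])),4) for i in range(4)])
a,b=g(394,352),g(389,290); print("slot",np.degrees(np.arctan2(*(b-a)[::-1])).round(1), (.5*(a+b)).round(4))
f=[g(u,v,.008) for u,v in ((398,236),)];print("foot",f)
go([*C.mean(0),.155],np.radians(-166))
E
```

```text
[[0.4402, 0.1188], [0.4297, 0.1545], [0.4652, 0.1649], [0.4762, 0.1289]] [0.4528 0.1418]
[-164.4, 106.5, 16.3, -73.1] [0.0373, 0.0372, 0.0371, 0.0377]
slot -164.4 [0.4525 0.1405]
foot [array([0.44979403, 0.14267924])]
turn [ 0.    -0.001 -0.048] shift mm [ -1.9  -2.8 121.6]
```

Call:
{"api": "jog_arm", "payload": {
  "motion": [
    [0,0,-0.077,-2,-2.8,0,85],
    [0,0,-0.077,-2,-2.8,40,85],
    [0,0,-0.077,-2,-2.8,80,85],
    [0,0,-0.077,-2,-2.8,115,85],
    [0,0,-0.077,-2,-2.8,123,85],
    [0,0,-0.077,-2,-2.8,123,85]
  ]
}}

```text
t: 25.22
eef_pos: [0.4534, 0.1423, 0.1544]
tool_rot: [-0.0, -0.137, 0.991, 0.0]
contact_force: [0.3, 0.0, 1.3]
gripper_width: 0.992
grasp_force: 0.0
```

Call:
{"api": "jog_arm", "payload": {
  "motion": [
    [0,0,0,0,0,0,60],
    [0,0,0,0,0,0,50],
    [0,0,0,0,0,0,44],
    [0,0,0,0,0,0,40],
    [0,0,0,0,0,0,34],
    [0,0,0,0,0,0,30],
    [0,0,0,0,0,0,30],
    [0,0,0,0,0,0,30]
  ],
  "grip_force": 45
}}

```text
t: 26.22
eef_pos: [0.4538, 0.1421, 0.1548]
tool_rot: [0.0, -0.137, 0.991, -0.0]
contact_force: [-1.3, -1.0, 7.3]
gripper_width: 0.465
grasp_force: 44.9
```

```bash
python3 - <<'E'
from h import *
where(); o=bot.get_obs(); print(o["gripper_width"]*85.4,o["grasp_force"],o["contact_force"])
go([0.531,-0.1907,.25],np.pi/2)
E
```

```text
tcp [0.4538 0.1421 0.1548] x-yaw -2.867 q [ 0.42  0.43 -1.04  2.05  0.47  0.92  0.97] t 26.2
39.74843599308103 44.92216944694519 [-1.25397435 -0.95054314  7.26259268]
turn [-1.000e-03  0.000e+00 -1.296e+00] shift mm [  16.  -341.3  -95.1]
```

Call:
{"api": "jog_arm", "payload": {
  "motion": [
    [0,0,0,0,0,-15,30],
    [0,0,0,0,0,-45,30],
    [0,0,0,0,0,-80,30],
    [0,0,0.1,0,-20,-95,30],
    [0,0,0.25,3,-60,-95,30],
    [0,0,0.42,6,-105,-95,30],
    [0,0,0.6,8,-150,-95,30],
    [0,0,0.77,10,-195,-95,30],
    [0,0,0.94,12,-240,-95,30],
    [0,0,1.1,14,-280,-95,30]
  ]
}}

```text
t: 27.48
eef_pos: [0.5158, -0.1329, 0.2496]
tool_rot: [-0.0, 0.403, 0.915, 0.0]
contact_force: [0.4, -0.7, -3.1]
gripper_width: 0.468
grasp_force: 45.8
```

```bash
python3 - <<'E'
from h import *
where(); o=bot.get_obs(); print(o["gripper_width"]*85.4,o["contact_force"])
go([0.531,-0.1907,.25],np.pi/2)
E
```

```text
tcp [ 0.5158 -0.1329  0.2496] x-yaw 2.311 q [ 0.79  0.32 -0.79  1.83  0.25  1.09  0.64] t 27.5
39.96940840596621 [ 0.41686983 -0.65939824 -3.07410441]
turn [ 0.   -0.    0.74] shift mm [-52.9 -27.8  -0.4]
```

Call:
{"api": "jog_arm", "payload": {
  "motion": [
    [0,0,0.17,-25,-12,0,30],
    [0,0,0.34,-45,-22,0,30],
    [0,0,0.51,-53,-28,0,30],
    [0,0,0.66,-53,-28,0,30],
    [0,0,0.74,-53,-28,0,30],
    [0,0,0.74,-53,-28,30,30],
    [0,0,0.74,-53,-28,60,30],
    [0,0,0.74,-53,-28,70,30],
    [0,0,0.74,-53,-28,70,30]
  ]
}}

```text
t: 28.6
eef_pos: [0.5312, -0.1891, 0.1792]
tool_rot: [-0.001, 0.705, 0.709, -0.0]
contact_force: [0.5, 0.2, -1.4]
gripper_width: 0.466
grasp_force: 45.7
```

```bash
python3 - <<'E'
from h import *
p=shoot("wrist","pics/w11.png"); where(); see(p,"post_0",.02); see(p,"spot_0",.004)
o=bot.get_obs(); print(o["gripper_width"]*85.4)
a=cv2.resize(p["pixels"][:,:,::-1],(400,300)); s=shoot("scene"); see(s,"post_0",.02,4)
b=cv2.resize(s["pixels"][120:270,200:400,::-1],(400,300),interpolation=3); cv2.imwrite("pics/w11b.png",np.hstack([a,b]))
go([0.531,-0.1907,.157],np.pi/2)
E
```

```text
tcp [ 0.5319 -0.1892  0.18  ] x-yaw 1.577 q [ 0.7   0.42 -0.59  1.84  0.28  0.96 -0.01] t 28.6
post_0 [([0.528, -0.1897], [255.0, 175.0], 0.78)]
spot_0 []
39.32773413341259
post_0 [([0.6368, 0.2845], [147.0, 227.0], 0.97), ([0.5322, -0.2006], [309.0, 183.0], 0.72), ([0.5019, 0.3341], [148.0, 268.0], 0.66)]
turn [0.002 0.001 0.006] shift mm [-1.3 -1.1 23.3]
```

View pics/w11b.png

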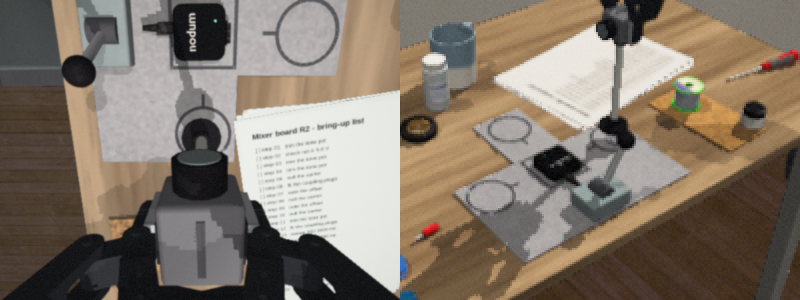

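Call:
{"api": "jog_arm", "payload": {
  "motion": [
    [0,0,0.005,-1,0,8,30],
    [0,0,0.005,-1,0,15,30],
    [0,0,0.005,-1,0,19,30],
    [0,0,0.005,-1,0,21,30],
    [0,0,0.005,-1,0,21.5,30],
    [0,0,0.005,-1,0,21.5,30]
  ]
}}

```text
t: 29.6
eef_pos: [0.5313, -0.1901, 0.1588]
tool_rot: [-0.0, 0.707, 0.707, -0.0]
contact_force: [-3.8, 0.6, 9.4]
gripper_width: 0.465
grasp_force: 47.1
```

Call:
{"api": "jog_arm", "payload": {
  "motion": [
    [0,0,0,0,0,-0.5,40],
    [0,0,0,0,0,-0.5,43],
    [0,0,0,0,0,-0.5,50],
    [0,0,0,0,0,-0.5,70],
    [0,0,0,0,0,-0.5,85],
    [0,0,0,0,0,-0.5,85],
    [0,0,0,0,0,-20,85],
    [0,0,0,0,0,-70,85],
    [0,0,0,0,0,-130,85],
    [0,0,0,0,0,-150,85]
  ]
}}

```text
t: 30.85
eef_pos: [0.5334, -0.1901, 0.3134]
tool_rot: [0.003, 0.707, 0.708, 0.002]
contact_force: [-0.1, -0.1, -1.4]
gripper_width: 0.995
grasp_force: 0.0
```

```bash
python3 - <<'E'
from h import *
p=shoot("wrist","pics/w12.png"); where(); see(p,"post_0",.004)
np.savez("w12.npz",W=p["W"],camera_matrix=p["camera_matrix"])
s=shoot("scene"); see(s,"post_0",.004,4);t=shoot("top");see(t,"post_0",.004,4)
a=cv2.resize(p["pixels"][:,:,::-1],(400,300));b=cv2.resize(s["pixels"][120:270,200:400,::-1],(400,300),interpolation=3)
cv2.imwrite("pics/w12b.png",np.hstack([a,b]))
go([0.657,0.275,0.315],0)
E
```

```text
tcp [ 0.5338 -0.1902  0.3145] x-yaw 1.572 q [ 0.74  0.29 -0.63  1.69  0.18  1.22  0.07] t 30.9
post_0 [([0.5273, -0.1912], [252.0, 146.0], 0.82)]
post_0 [([0.513, 0.3377], [146.0, 270.0], 0.94), ([0.534, -0.2001], [308.0, 187.0], 0.82), ([0.5417, -0.2012], [306.0, 186.0], 0.46), ([0.4898, -0.3469], [351.0, 178.0], 0.24)]
post_0 [([0.6574, 0.277], [175.0, 162.0], 0.94), ([0.5277, -0.1899], [307.0, 198.0], 0.81), ([0.538, 0.3286], [159.0, 195.0], 0.64)]
turn [-1.00e-03 -2.00e-03 -1.57e+00] shift mm [465.  126.9  -8.4]
```

View pics/w12b.png

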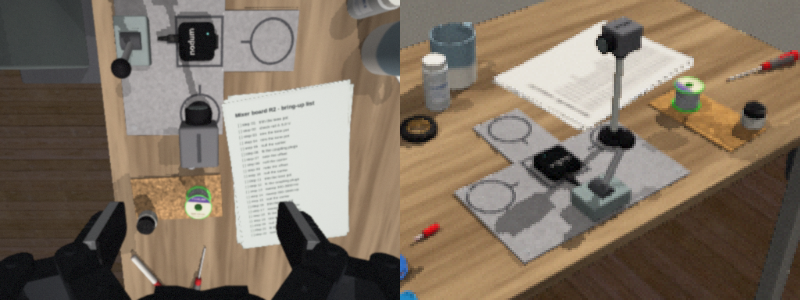

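Call:
{"api": "jog_arm", "payload": {
  "motion": [
    [0,0,-0.17,40,10,-5,85],
    [0,0,-0.34,95,25,-5,85],
    [0,0,-0.51,150,40,-5,85],
    [0,0,-0.68,205,55,-5,85],
    [0,0,-0.85,260,70,-5,85],
    [0,0,-1.02,315,85,-5,85],
    [0,0,-1.19,370,100,-5,85],
    [0,0,-1.36,420,115,-5,85],
    [0,0,-1.5,455,122,5,85],
    [0,0,-1.57,465,123,25,85]
  ]
}}

```text
t: 32.4
eef_pos: [0.6528, 0.2787, 0.281]
tool_rot: [-0.001, -0.004, 1.0, 0.001]
contact_force: [-0.6, -0.6, -0.3]
gripper_width: 0.995
grasp_force: 0.0
```

Call:
{"api": "jog_arm", "payload": {
  "motion": [
    [0,0,0,0,0,0,85],
    [0,0,0,0,0,0,85],
    [0,0,0,0,0,0,85]
  ]
}}

```text
t: 32.78
eef_pos: [0.6545, 0.2739, 0.2835]
tool_rot: [0.001, 0.001, 1.0, -0.0]
contact_force: [-0.9, 0.8, -0.8]
gripper_width: 0.996
grasp_force: 0.0
```

```bash
python3 - <<'E'
from h import *
where()
p=shoot("wrist","pics/w13.png")
np.savez("w13.npz",W=p["W"],camera_matrix=p["camera_matrix"])
see(p,"post_0",0);see(p,"post_0",.18,3,"spot_in")
cv2.imwrite("pics/w13b.png",cv2.resize(p["pixels"][:,:,::-1],None,fx=1.55,fy=1.55,interpolation=3))
E
```

```text
tcp [0.6545 0.2739 0.2835] x-yaw 3.14 q [ 0.08  0.67 -0.95  1.35  0.54  1.39  0.71] t 32.8
post_0 [([0.5199, 0.333], [309.0, 34.0], 0.69), ([0.6631, 0.2806], [263.0, 157.0], 0.64)]
post_0 [([0.653, 0.2767], [262.0, 192.0], 0.79), ([0.5358, 0.3238], [334.0, 23.0], 0.73)]
```

View pics/w13b.png

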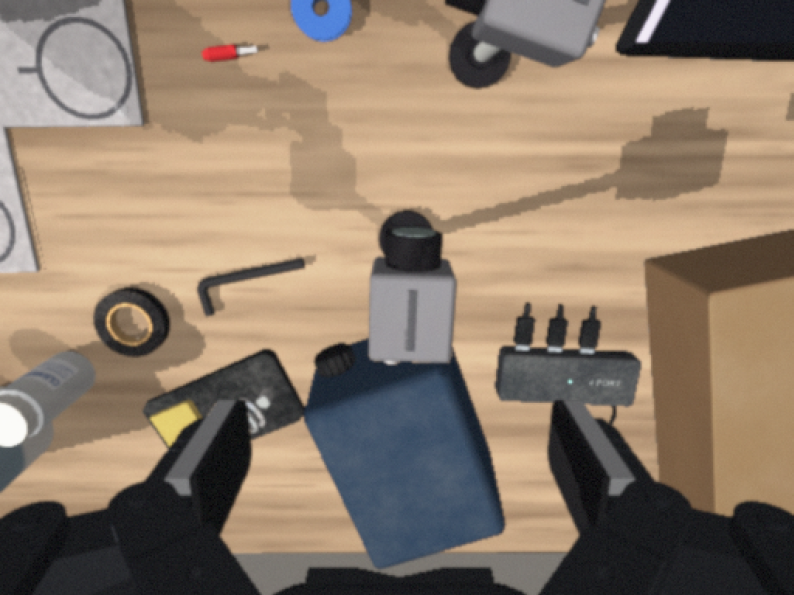

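```bash
python3 - <<'E'
from h import *
d=np.load("w13.npz"); p=dict(W=d["W"],camera_matrix=d["camera_matrix"])
g=lambda u,v,z=.198: ground(p,(u/1.55,v/1.55),z)[:2]
C=np.array([g(*a) for a in ((371,279),(455,279),(452,362),(370,359))]); print(C.round(4).tolist(),C.mean(0).round(4))
print([round(float(np.degrees(np.arctan2(*(C[i]-C[i-1])[::-1]))),1) for i in range(4)],[round(float(np.linalg.norm(C[i]-C[i-1])),4) for i in range(4)])
a,b=g(410,351),g(412,289); print("slot",np.degrees(np.arctan2(*(b-a)[::-1])).round(1), (.5*(a+b)).round(4))
for z in (.05,.1,.15): print(z,"box R front",g(455,350,z),"knob",g(335,345,z),"iron",g(262,408,z))
go([*C.mean(0),.155],np.pi)
# where finger tips at y +-0.05
E
```

```text
[[0.638, 0.2605], [0.6381, 0.2986], [0.6793, 0.2984], [0.6777, 0.2592]] [0.6583 0.2792]
[178.2, 89.9, -0.2, -92.4] [0.0397, 0.0381, 0.0412, 0.0392]
slot 178.6 [0.6582 0.2787]
0.05 box R front [0.73775226 0.31683099] knob [0.73333907 0.22309407] iron [0.78871061 0.16149459]
0.1 box R front [0.7159051 0.311035 ] knob [0.71207864 0.22976031] iron [0.76008859 0.17635042]
0.15 box R front [0.69405794 0.305239  ] knob [0.69081821 0.23642655] iron [0.73146656 0.19120625]
turn [ 0.     0.001 -0.001] shift mm [ -3.9   4.9 128.4]
```

Call:
{"api": "jog_arm", "payload": {
  "motion": [
    [0,0,0.01,-4,5,0,85],
    [0,0,0.01,-4,5,40,85],
    [0,0,0.01,-4,5,80,85],
    [0,0,0.01,-4,5,118,85],
    [0,0,0.01,-4,5,128,85],
    [0,0,0.01,-4,5,128,85]
  ]
}}

```text
t: 33.67
eef_pos: [0.6581, 0.2802, 0.155]
tool_rot: [-0.0, 0.005, 1.0, 0.0]
contact_force: [0.3, -0.5, -0.2]
gripper_width: 0.997
grasp_force: 0.0
```

Call:
{"api": "jog_arm", "payload": {
  "motion": [
    [0,0,0,0,0,0,60],
    [0,0,0,0,0,0,50],
    [0,0,0,0,0,0,44],
    [0,0,0,0,0,0,40],
    [0,0,0,0,0,0,34],
    [0,0,0,0,0,0,30],
    [0,0,0,0,0,0,30],
    [0,0,0,0,0,0,30]
  ],
  "grip_force": 45
}}

```text
t: 34.67
eef_pos: [0.6585, 0.28, 0.1555]
tool_rot: [0.001, 0.005, 1.0, 0.0]
contact_force: [-0.4, -0.7, 5.8]
gripper_width: 0.462
grasp_force: 46.0
```

```bash
python3 - <<'E'
from h import *
where(); o=bot.get_obs(); print(o["gripper_width"]*85.4,o["grasp_force"],o["contact_force"])
go([0.6462,-0.0757,.20],np.pi)
E
```

```text
tcp [0.6585 0.28   0.1555] x-yaw 3.132 q [ 0.06  0.78 -0.9   1.47  0.63  1.2   0.63] t 34.7
39.45271965250635 45.96847057342529 [-0.42872193 -0.70672134  5.81394043]
turn [ 0.     0.001 -0.01 ] shift mm [   8.6 -355.8  -44.6]
```

Call:
{"api": "jog_arm", "payload": {
  "motion": [
    [0,0,0,0,0,-15,30],
    [0,0,0,0,0,-45,30],
    [0,0,0,0,-15,-70,30],
    [0,0,0,2,-50,-70,30],
    [0,0,0,4,-100,-70,30],
    [0,0,0,6,-155,-70,30],
    [0,0,0,8,-210,-70,30],
    [0,0,0,8.6,-265,-70,30],
    [0,0,0,8.6,-315,-70,30],
    [0,0,-0.01,8.6,-345,-70,30]
  ]
}}

```text
t: 35.92
eef_pos: [0.6452, -0.0704, 0.2247]
tool_rot: [-0.0, 0.002, 1.0, -0.001]
contact_force: [0.5, 0.8, -2.5]
gripper_width: 0.463
grasp_force: 45.8
```

Call:
{"api": "jog_arm", "payload": {
  "motion": [
    [0,0,0,0,-11,0,30],
    [0,0,0,0,-11,15,30],
    [0,0,0,0,-11,35,30],
    [0,0,0,0,-11,45,30],
    [0,0,0,0,-11,45,30]
  ]
}}

```text
t: 36.55
eef_pos: [0.6452, -0.075, 0.1781]
tool_rot: [-0.001, -0.001, 1.0, 0.0]
contact_force: [-0.2, -0.0, -2.8]
gripper_width: 0.465
grasp_force: 45.7
```

```bash
python3 - <<'E'
from h import *
p=shoot("wrist","pics/w14.png"); where(); see(p,"post_0",.02); see(p,"spot_0",.004)
s=shoot("scene");see(s,"post_0",.02,4);t=shoot("top");see(t,"post_0",.02,4)
o=bot.get_obs(); print(o["gripper_width"]*85.4,o["contact_force"])
go([0.6462,-0.0757,.1592],np.pi)
E
```

```text
tcp [ 0.6458 -0.0751  0.1791] x-yaw -3.14 q [ 0.65  0.67 -0.94  1.62  0.58  1.16  1.14] t 36.6
post_0 [([0.6465, -0.0763], [257.0, 178.0], 0.88), ([0.5342, -0.187], [122.0, 45.0], 0.56)]
spot_0 []
post_0 [([0.4969, 0.3361], [148.0, 269.0], 0.89), ([0.5047, -0.1721], [308.0, 191.0], 0.7), ([0.6514, -0.0855], [256.0, 178.0], 0.62)]
post_0 [([0.6411, -0.0785], [275.0, 166.0], 0.8), ([0.5193, 0.33], [157.0, 200.0], 0.71), ([0.5211, -0.1869], [307.0, 199.0], 0.7)]
39.736500397729706 [ 0.37000465 -0.49987834 -3.40473864]
turn [-0.     0.001  0.   ] shift mm [ 0.1  0.3 21. ]
```

Call:
{"api": "jog_arm", "payload": {
  "motion": [
    [0,0,0,0,0,8,30],
    [0,0,0,0,0,14,30],
    [0,0,0,0,0,18,30],
    [0,0,0,0,0,20,30],
    [0,0,0,0,0,20.5,30],
    [0,0,0,0,0,20.5,30]
  ]
}}

```text
t: 37.65
eef_pos: [0.6462, -0.076, 0.1595]
tool_rot: [0.0, -0.0, 1.0, -0.0]
contact_force: [-0.7, -0.2, -0.0]
gripper_width: 0.466
grasp_force: 46.1
```

Call:
{"api": "jog_arm", "payload": {
  "motion": [
    [0,0,0,0,0,0.7,30],
    [0,0,0,0,0,0.7,40],
    [0,0,0,0,0,0.7,43],
    [0,0,0,0,0,0.7,50],
    [0,0,0,0,0,0.7,70],
    [0,0,0,0,0,0.7,85],
    [0,0,0,0,0,-20,85],
    [0,0,0,0,0,-70,85],
    [0,0,0,0,0,-120,85],
    [0,0,0,0,0,-130,85]
  ]
}}

```text
t: 38.9
eef_pos: [0.6479, -0.0749, 0.2949]
tool_rot: [0.004, -0.0, 1.0, 0.0]
contact_force: [-0.8, -0.1, -1.1]
gripper_width: 0.994
grasp_force: 0.0
```

```bash
python3 - <<'E'
from h import *
p=shoot("wrist","pics/w15.png"); where(); see(p,"post_0",.004); see(p,"post_0",.18,3,"spot_in")
t=shoot("top");see(t,"post_0",.004,4)
go([0.526,0.325,0.285],np.radians(65))
E
```

```text
tcp [ 0.6475 -0.0753  0.294 ] x-yaw -3.141 q [ 0.68  0.57 -1.    1.5   0.49  1.33  1.21] t 39.0
post_0 [([0.5336, -0.1931], [158.0, 52.0], 0.9), ([0.6477, -0.076], [257.0, 147.0], 0.77)]
post_0 [([0.6427, -0.0761], [257.0, 183.0], 0.92), ([0.5344, -0.1849], [100.0, 33.0], 0.57), ([0.5427, -0.0736], [260.0, 46.0], 0.18)]
post_0 [([0.6413, -0.0811], [276.0, 167.0], 0.82), ([0.5157, -0.1934], [308.0, 202.0], 0.55)]
turn [ 1.000e-03 -2.000e-03 -1.134e+00] shift mm [119.1 401.4   2.9]
```

Call:
{"api": "jog_arm", "payload": {
  "motion": [
    [0,0,0.18,12,40,0,85],
    [0,0,0.36,24,85,0,85],
    [0,0,0.54,38,130,0,85],
    [0,0,0.72,52,175,0,85],
    [0,0,0.9,66,220,0,85],
    [0,0,1.08,80,265,0,85],
    [0,0,1.26,92,310,0,85],
    [0,0,1.44,104,350,0,85],
    [0,0,1.62,114,385,0,85],
    [0,0,1.8,119,401,3,85]
  ]
}}

```text
t: 40.4
eef_pos: [0.525, 0.3272, 0.2847]
tool_rot: [-0.001, 0.784, 0.621, -0.001]
contact_force: [0.8, -0.1, -0.0]
gripper_width: 0.997
grasp_force: 0.0
```

Call:
{"api": "jog_arm", "payload": {
  "motion": [
    [0,0,0.18,0,0,5,85],
    [0,0,0.2,0,0,5,85],
    [0,0,0.2,0,0,5,85],
    [0,0,0.2,0,0,5,85]
  ]
}}

```text
t: 40.9
eef_pos: [0.5271, 0.3245, 0.281]
tool_rot: [-0.0, 0.841, 0.541, -0.0]
contact_force: [-0.2, 0.3, 0.5]
gripper_width: 0.994
grasp_force: 0.0
```

```bash
python3 - <<'E'
from h import *
where()
p=shoot("wrist","pics/w16.png")
np.savez("w16.npz",W=p["W"],camera_matrix=p["camera_matrix"])
see(p,"post_0",0);see(p,"post_0",.18,3,"spot_in")
cv2.imwrite("pics/w16b.png",cv2.resize(p["pixels"][:,:,::-1],None,fx=1.55,fy=1.55,interpolation=3))
E
```

```text
tcp [0.5271 0.3245 0.281 ] x-yaw 1.143 q [-0.16  0.42 -0.66  1.6   0.27  1.21 -1.31] t 40.9
post_0 [([0.5248, 0.3369], [252.0, 141.0], 0.69)]
post_0 [([0.5225, 0.3339], [247.0, 185.0], 0.78)]
```

View pics/w16b.png

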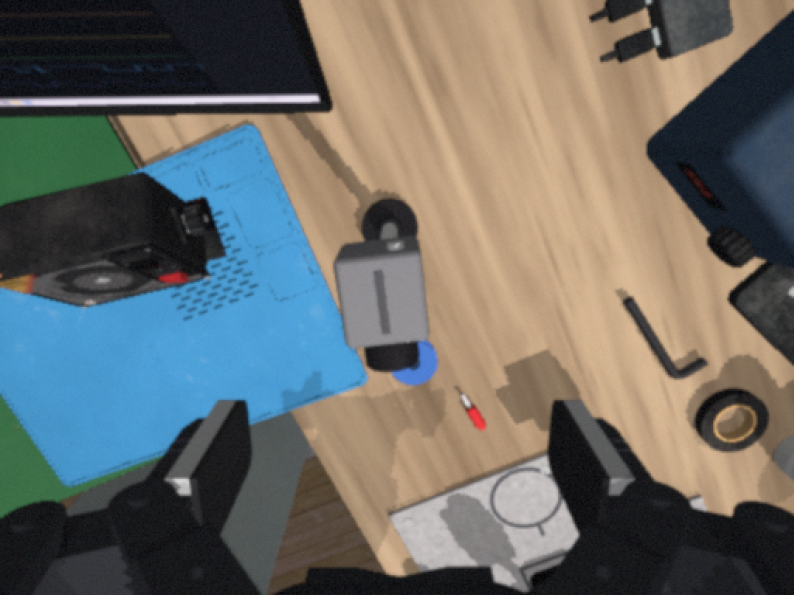

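```bash
python3 - <<'E'
from h import *
d=np.load("w16.npz"); p=dict(W=d["W"],camera_matrix=d["camera_matrix"])
g=lambda u,v,z=.198: ground(p,(u/1.55,v/1.55),z)[:2]
C=np.array([g(*a) for a in ((336,264),(420,255),(428,340),(347,348))]); print(C.round(4).tolist(),C.mean(0).round(4))
print([round(float(np.degrees(np.arctan2(*(C[i]-C[i-1])[::-1]))),1) for i in range(4)],[round(float(np.linalg.norm(C[i]-C[i-1])),4) for i in range(4)])
a,b=g(377,271),g(384,332); print("slot",np.degrees(np.arctan2(*(b-a)[::-1])).round(1), (.5*(a+b)).round(4))
go([*C.mean(0),.155],np.radians(71))
E
```

```text
[[0.5106, 0.3566], [0.5462, 0.3449], [0.5333, 0.3062], [0.4971, 0.3182]] [0.5218 0.3315]
[70.6, -18.2, -108.5, 161.6] [0.0407, 0.0375, 0.0408, 0.0381]
slot -108.9 [0.5211 0.3322]
turn [ 0.    -0.    -0.097] shift mm [  4.   -7.6 126.2]
```

Call:
{"api": "jog_arm", "payload": {
  "motion": [
    [0,0,-0.1,4,-7.5,0,85],
    [0,0,-0.1,4,-7.5,40,85],
    [0,0,-0.1,4,-7.5,80,85],
    [0,0,-0.1,4,-7.5,116,85],
    [0,0,-0.1,4,-7.5,126,85],
    [0,0,-0.1,4,-7.5,126,85]
  ]
}}

```text
t: 41.8
eef_pos: [0.5219, 0.3318, 0.1554]
tool_rot: [-0.0, 0.813, 0.582, -0.0]
contact_force: [-0.1, -0.6, 0.6]
gripper_width: 0.996
grasp_force: 0.0
```

Call:
{"api": "jog_arm", "payload": {
  "motion": [
    [0,0,0,0,0,0,60],
    [0,0,0,0,0,0,50],
    [0,0,0,0,0,0,44],
    [0,0,0,0,0,0,40],
    [0,0,0,0,0,0,34],
    [0,0,0,0,0,0,30],
    [0,0,0,0,0,0,30],
    [0,0,0,0,0,0,30]
  ],
  "grip_force": 45
}}

```text
t: 42.8
eef_pos: [0.5221, 0.3322, 0.1559]
tool_rot: [0.0, 0.813, 0.582, 0.001]
contact_force: [-0.0, -0.1, 4.6]
gripper_width: 0.464
grasp_force: 45.9
```

```bash
python3 - <<'E'
from h import *
where(); o=bot.get_obs(); print(o["gripper_width"]*85.4,o["grasp_force"],o["contact_force"])
go([0.531,0.0393,.225],np.pi/2)
E
```

```text
tcp [0.5221 0.3322 0.1559] x-yaw 1.242 q [-0.2   0.54 -0.64  1.73  0.38  0.99 -1.31] t 42.8
39.64496343371537 45.89303970336914 [-0.04861812 -0.10343985  4.59007997]
turn [ 0.001 -0.001 -0.329] shift mm [-274.2  103.1  -69.3]
```

Call:
{"api": "jog_arm", "payload": {
  "motion": [
    [0,0,0,0,0,-15,30],
    [0,0,0,0,0,-45,30],
    [0,0,-0.03,-15,5,-69,30],
    [0,0,-0.08,-55,20,-69,30],
    [0,0,-0.15,-100,38,-69,30],
    [0,0,-0.22,-150,56,-69,30],
    [0,0,-0.28,-200,75,-69,30],
    [0,0,-0.329,-240,90,-69,30],
    [0,0,-0.329,-265,100,-69,30],
    [0,0,-0.329,-274,103,-69,30]
  ]
}}

```text
t: 44.05
eef_pos: [0.5305, 0.037, 0.2242]
tool_rot: [0.0, 0.708, 0.706, -0.0]
contact_force: [0.2, 0.9, -2.8]
gripper_width: 0.464
grasp_force: 45.6
```

Call:
{"api": "jog_arm", "payload": {
  "motion": [
    [0,0,0,0,0,0,30],
    [0,0,0,0,0,15,30],
    [0,0,0,0,0,35,30],
    [0,0,0,0,0,45,30],
    [0,0,0,0,0,45,30]
  ]
}}

```text
t: 44.68
eef_pos: [0.5299, 0.0399, 0.1781]
tool_rot: [-0.001, 0.707, 0.708, -0.001]
contact_force: [0.1, 1.1, -1.8]
gripper_width: 0.467
grasp_force: 45.5
```

```bash
python3 - <<'E'
from h import *
p=shoot("wrist","pics/w17.png"); where(); see(p,"post_0",.02); see(p,"spot_0",.004)
t=shoot("top");see(t,"post_0",.02,4);s=shoot("scene");see(s,"post_0",.02,4)
o=bot.get_obs(); print(o["gripper_width"]*85.4,o["contact_force"])
go([0.531,0.0393,.1599],np.pi/2)
E
```

```text
tcp [0.5305 0.0398 0.1789] x-yaw 1.572 q [ 0.37  0.38 -0.69  1.91  0.3   0.95 -0.46] t 44.7
post_0 [([0.6409, -0.0673], [367.0, 276.0], 0.8), ([0.5298, 0.0426], [258.0, 172.0], 0.71)]
spot_0 []
post_0 [([0.5253, -0.1843], [306.0, 198.0], 0.84), ([0.6375, -0.0803], [276.0, 166.0], 0.7)]
post_0 [([0.5379, 0.0334], [245.0, 211.0], 0.82), ([0.499, -0.1723], [309.0, 192.0], 0.7), ([0.6258, -0.0746], [258.0, 183.0], 0.53)]
39.56562692541663 [ 0.2611638   0.83388554 -2.03345338]
turn [ 0.001  0.    -0.   ] shift mm [ 0.2 -0.  19.7]
```

Call:
{"api": "jog_arm", "payload": {
  "motion": [
    [0,0,0,0,0,8,30],
    [0,0,0,0,0,14,30],
    [0,0,0,0,0,18,30],
    [0,0,0,0,0,20,30],
    [0,0,0,0,0,20.5,30],
    [0,0,0,0,0,20.5,30]
  ]
}}

```text
t: 45.78
eef_pos: [0.5306, 0.0394, 0.1599]
tool_rot: [0.0, 0.707, 0.707, -0.0]
contact_force: [-4.7, -1.2, 10.6]
gripper_width: 0.463
grasp_force: 47.3
```

Call:
{"api": "jog_arm", "payload": {
  "motion": [
    [0,0,0,0,0,-0.5,30],
    [0,0,0,0,0,-0.5,40],
    [0,0,0,0,0,-0.5,43],
    [0,0,0,0,0,-0.5,50],
    [0,0,0,0,0,-0.5,70],
    [0,0,0,0,0,-0.5,85],
    [0,0,0,0,0,-20,85],
    [0,0,0,0,0,-70,85],
    [0,0,0,0,0,-130,85],
    [0,0,0,0,0,-190,85]
  ]
}}

```text
t: 47.02
eef_pos: [0.5303, 0.0395, 0.352]
tool_rot: [0.0, 0.707, 0.707, 0.001]
contact_force: [0.3, 0.3, 0.1]
gripper_width: 0.998
grasp_force: 0.0
```

```bash
python3 - <<'E'
from h import *
where()
p=shoot("wrist","pics/w18.png"); see(p,"post_0",.004);see(p,"analyser_case",.004); see(p,"reel",.004);see(p,"grease_jar",.004)
go([0.50,-0.09,0.40],0)
E
```

```text
tcp [0.5303 0.0395 0.352 ] x-yaw 1.571 q [ 0.44  0.22 -0.74  1.7   0.15  1.28 -0.33] t 47.0
post_0 [([0.648, -0.0751], [333.0, 214.0], 0.71), ([0.5273, -0.1896], [256.0, 278.0], 0.66), ([0.5333, 0.0455], [260.0, 137.0], 0.63)]
analyser_case [([0.5307, -0.0793], [258.0, 217.0], 0.68)]
reel [([0.4652, -0.0761], [216.0, 215.0], 0.2), ([0.4824, -0.355], [231.0, 357.0], 0.18)]
grease_jar []
turn [ 1.000e-03 -0.000e+00  1.571e+00] shift mm [-129.1  -30.4  -50.8]
```

Call:
{"api": "jog_arm", "payload": {
  "motion": [
    [0,0,0.17,-30,-5,-30,85],
    [0,0,0.34,-60,-10,-50,60],
    [0,0,0.51,-90,-15,-50,40],
    [0,0,0.68,-129,-20,-50,20],
    [0,0,0.85,-129,-30,-50,0],
    [0,0,1.02,-129,-30,-50,0],
    [0,0,1.19,-129,-30,-50,0],
    [0,0,1.36,-129,-30,-50,0],
    [0,0,1.53,-129,-30,-50,0],
    [0,0,1.571,-129,-30,-50,0]
  ]
}}

```text
t: 48.52
eef_pos: [0.4998, -0.0898, 0.397]
tool_rot: [-0.0, 1.0, -0.001, -0.002]
contact_force: [0.4, -0.1, -1.2]
gripper_width: -0.001
grasp_force: 0.0
```

Call:
{"api": "jog_arm", "payload": {
  "motion": [
    [0,0,0,0,0,0,0],
    [0,0,0,0,0,0,0]
  ]
}}

```text
t: 48.78
eef_pos: [0.5003, -0.0899, 0.3979]
tool_rot: [-0.0, 1.0, 0.0, -0.001]
contact_force: [-0.2, -0.4, 0.7]
gripper_width: 0.003
grasp_force: 0.0
```

```bash
python3 - <<'E'
from h import *
where()
p=shoot("wrist","pics/w19.png"); np.savez("w19.npz",W=p["W"],camera_matrix=p["camera_matrix"])
for t in ("post_0","analyser_case","reel","grease_jar"): see(p,t,.004)
see(p,"analyser_lead",.011); see(p,"switch_tip",.096)
I=p["pixels"][:,:,::-1]; out=np.zeros((600,800,3),np.uint8)
out[:300,:400]=cv2.resize(I,(400,300))
for (x,y),c in zip(((400,0),(0,300),(400,300)),((.531,.0393),(.6462,-.0757),(.531,-.1907))):
    u,v=np.round(proj(p,[*c,.004])).astype(int); print("crop origin",u-40,v-30)
    out[y:y+300,x:x+400]=cv2.resize(cv2.copyMakeBorder(I,50,50,50,50,0)[v+20:v+80,u+10:u+90],(400,300),interpolation=cv2.INTER_CUBIC)
cv2.imwrite("pics/final.png",out)
E
```

```text
tcp [ 0.5003 -0.0899  0.3979] x-yaw 0.001 q [ 0.52  0.12 -0.51  1.68  0.06  1.36 -1.57] t 48.8
post_0 [([0.5323, 0.037], [176.0, 115.0], 0.67), ([0.529, -0.1876], [320.0, 118.0], 0.6)]
analyser_case [([0.5268, -0.0792], [250.0, 119.0], 0.58)]
reel [([0.5351, -0.3493], [424.0, 114.0], 0.84), ([0.518, -0.0781], [250.0, 125.0], 0.45)]
grease_jar [([0.4313, -0.4007], [445.0, 178.0], 0.65)]
analyser_lead []
switch_tip [([0.4351, -0.116], [276.0, 193.0], 0.9)]
crop origin 134 86
crop origin 207 5
crop origin 282 86
```

View pics/final.png

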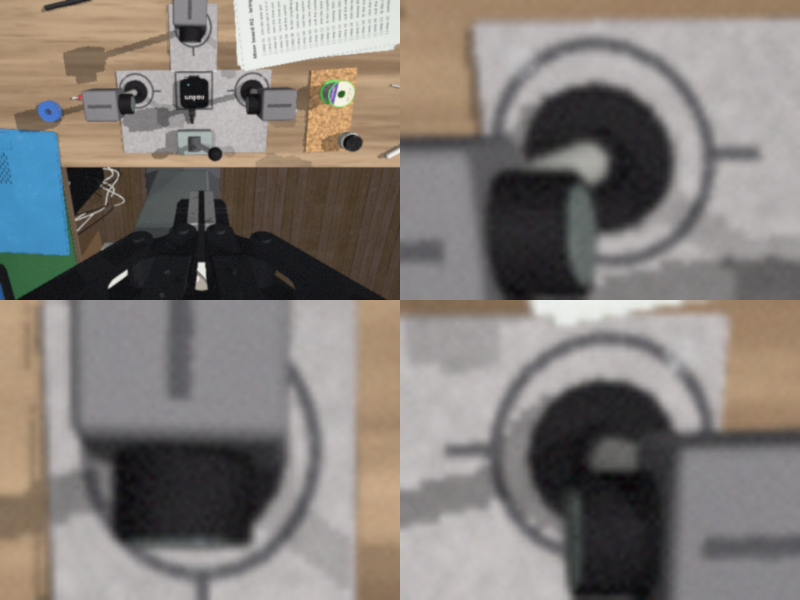

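Call:
{"api": "jog_arm", "payload": {
  "motion": [
    [0,0,0,-10,60,0,85],
    [0,0,0,-20,120,0,85],
    [0,0,0,-35,180,0,85],
    [0,0,0,-50,240,20,85],
    [0,0,0,-69,295,60,85],
    [0,0,0,-69,310,120,85],
    [0,0,0,-69,310,180,85],
    [0,0,0,-69,310,240,85],
    [0,0,0,-69,310,277,85],
    [0,0,0,-69,310,277,85]
  ]
}}

```text
t: 50.38
eef_pos: [0.4297, -0.3984, 0.1187]
tool_rot: [-0.002, 1.0, 0.0, -0.003]
contact_force: [-0.6, -0.0, -0.1]
gripper_width: 0.996
grasp_force: 0.0
```

Call:
{"api": "jog_arm", "payload": {
  "motion": [
    [0,0,0,0,0,0,85],
    [0,0,0,0,0,0,85]
  ]
}}

```text
t: 50.62
eef_pos: [0.433, -0.4009, 0.124]
tool_rot: [0.001, 1.0, -0.0, 0.002]
contact_force: [0.1, -0.8, 0.0]
gripper_width: 0.996
grasp_force: 0.0
```

```bash
python3 - <<'E'
from h import *
where()
p=shoot("wrist","pics/w20.png"); r=see(p,"grease_jar",.0); see(p,"reel",.004); see(p,"grease_jar",.016,3,"spot_in")
# cork mask -> strip outline; black lid blob
hsv=cv2.cvtColor(p["pixels"],cv2.COLOR_RGB2HSV)
u,v=map(int,proj(p,[*r[0][0],.033])); print("lid px",u,v,hsv[v,u]); print("cork",hsv[tuple(np.round(proj(p,[.47,-.355,.004])).astype(int)[::-1])], "strip corners",[ (np.round(proj(p,[*c,.004])).tolist()) for c in ((.4071,-.4051),(.4056,-.3121),(.575,-.393))])
g=cv2.cvtColor(p["pixels"],cv2.COLOR_RGB2GRAY); m=(g[max(v-60,0):v+60,u-60:u+60]<50).astype(np.uint8)
n,l,s,c=cv2.connectedComponentsWithStats(m); i=1+np.argmax(s[1:,4]); cc=c[i]+[u-60,max(v-60,0)]; print("lid",cc,s[i],ground(p,cc,.031),ground(p,cc,.035))
E
```

```text
tcp [ 0.433  -0.4009  0.124 ] x-yaw -0.0 q [ 0.84  0.47 -0.26  1.85  0.16  0.84 -1.07] t 50.6
grease_jar [([0.4296, -0.3978], [252.0, 189.0], 0.98)]
reel [([0.5306, -0.3514], [188.0, 58.0], 0.59)]
grease_jar [([0.4275, -0.3999], [255.0, 198.0], 0.62)]
lid px 251 202 [150  10  50]
cork [ 15 116 198] strip corners [[261.0, 216.0], [150.0, 218.0], [244.0, -12.0]]
lid [250.76647834 197.68644068] [  39   35   42   45 1062] [ 0.43262076 -0.39706158  0.031     ] [ 0.43396364 -0.39713485  0.035     ]
```

Call:
{"api": "jog_arm", "payload": {
  "motion": [
    [0,0,0,-1,-3,50,85],
    [0,0,0,-1,-3,95,85],
    [0,0,0,-1,-3,115,85],
    [0,0,0,-1,-3,115,85],
    [0,0,0,-1,-3,115,28],
    [0,0,0,-1,-3,115,28],
    [0,0,0,-1,-3,115,28],
    [0,0,0,-1,-3,115,28],
    [0,0,0,-1,-3,80,28],
    [0,0,0,-1,-3,70,28]
  ],
  "grip_force": 25
}}

```text
t: 52.08
eef_pos: [0.4318, -0.3979, 0.0539]
tool_rot: [0.001, 1.0, -0.0, 0.002]
contact_force: [0.9, 0.5, 0.1]
gripper_width: 0.433
grasp_force: 25.4
```

```bash
python3 - <<'E'
from h import *
where(); o=bot.get_obs(); print(o["gripper_width"]*85.4,o["grasp_force"])
go([0.45,-0.356,0.0105],0)
E
```

```text
tcp [ 0.4318 -0.3979  0.0539] x-yaw -0.0 q [ 0.82  0.57 -0.24  1.89  0.2   0.7  -1.11] t 52.1
36.99732491822659 25.387395322322845
turn [ 0.002 -0.003 -0.   ] shift mm [ 18.  -42.   43.4]
```

Call:
{"api": "jog_arm", "payload": {
  "motion": [
    [0,0,0,10,-20,0,28],
    [0,0,0,18,-42,0,28],
    [0,0,0,18,-42,20,28],
    [0,0,0,18,-42,36,28],
    [0,0,0,18,-42,41,28],
    [0,0,0,18,-42,41,28]
  ]
}}

```text
t: 52.82
eef_pos: [0.4482, -0.3551, 0.0102]
tool_rot: [-0.0, 1.0, -0.0, -0.0]
contact_force: [-0.3, -0.2, -0.5]
gripper_width: 0.436
grasp_force: 25.4
```

Call:
{"api": "jog_arm", "payload": {
  "motion": [
    [0,0,0,0,0,1,28],
    [0,0,0,0,0,1.5,28],
    [0,0,0,0,0,1.5,85],
    [0,0,0,0,0,1.5,85],
    [0,0,0,0,0,1.5,85],
    [0,0,0,0,0,-50,85],
    [0,0,0,0,0,-110,85],
    [0,0,0,0,0,-170,85],
    [0,0,0,0,0,-220,85],
    [0,0,0,0,0,-260,0]
  ]
}}

```text
t: 54.08
eef_pos: [0.4488, -0.355, 0.2733]
tool_rot: [0.001, 1.0, -0.0, 0.001]
contact_force: [-0.0, 0.5, -0.4]
gripper_width: 0.807
grasp_force: 0.0
```

Call:
{"api": "jog_arm", "payload": {
  "motion": [
    [0,0,0,0,0,0,0],
    [0,0,0,0,0,0,0],
    [0,0,0,0,0,0,0]
  ]
}}

```text
t: 54.45
eef_pos: [0.4478, -0.3544, 0.269]
tool_rot: [-0.001, 1.0, -0.0, -0.001]
contact_force: [-0.1, -0.2, 0.3]
gripper_width: 0.14
grasp_force: 0.0
```

```bash
python3 - <<'E'
from h import *
where()
p=shoot("wrist","pics/w21.png"); see(p,"grease_jar",.004); see(p,"reel",.004); see(p,"post_0",.004);see(p,"analyser_case",.004); see(p,"switch_tip",.096)
t=shoot("top"); see(t,"grease_jar",.004); see(t,"reel",.004);see(t,"post_0",.004)
go([0.429,-0.175,0.25],0)
E
```

```text
tcp [ 0.4478 -0.3544  0.269 ] x-yaw -0.0 q [ 0.8   0.29 -0.29  1.75  0.09  1.12 -1.09] t 54.5
grease_jar [([0.4492, -0.3612], [263.0, 150.0], 0.9)]
reel [([0.4057, -0.0466], [14.0, 184.0], 0.57), ([0.5289, -0.353], [256.0, 82.0], 0.56)]
post_0 [([0.5312, -0.1858], [110.0, 80.0], 0.6)]
analyser_case []
switch_tip [([0.4302, -0.1181], [16.0, 187.0], 0.86)]
grease_jar [([0.5353, 0.0379], [242.0, 196.0], 0.7), ([0.4445, -0.3668], [359.0, 222.0], 0.46)]
reel [([0.517, -0.0891], [278.0, 201.0], 0.55), ([0.5346, -0.3498], [353.0, 196.0], 0.52)]
post_0 [([0.5364, 0.0436], [240.0, 196.0], 0.89), ([0.5274, -0.1916], [307.0, 198.0], 0.7), ([0.6534, -0.0723], [273.0, 163.0], 0.58)]
turn [-0.  0. -0.] shift mm [ -19.7 -179.8   20.6]
```

Call:
{"api": "jog_arm", "payload": {
  "motion": [
    [0,0,0,-10,-60,0,0],
    [0,0,0,-18,-120,0,0],
    [0,0,0,-18,-175,20,0],
    [0,0,0,-18,-187,70,0],
    [0,0,0,-18,-187,130,0],
    [0,0,0,-18,-187,180,0],
    [0,0,0,-18,-187,191,0],
    [0,0,0,-18,-187,191,0]
  ]
}}

```text
t: 55.95
eef_pos: [0.4311, -0.1679, 0.0801]
tool_rot: [-0.0, 1.0, -0.0, 0.0]
contact_force: [0.4, 0.1, 0.7]
gripper_width: -0.003
grasp_force: 0.0
```

Call:
{"api": "jog_arm", "payload": {
  "motion": [
    [0,0,0,0,-15,0,0],
    [0,0,0,0,-30,0,0],
    [0,0,0,0,-45,0,0],
    [0,0,0,0,-60,0,0],
    [0,0,0,0,-75,0,0],
    [0,0,0,0,-85,0,0],
    [0,0,0,0,-92,0,0],
    [0,0,0,0,-96,0,0],
    [0,0,0,0,-96,0,0]
  ]
}}

```text
t: 57.08
eef_pos: [0.4306, -0.0717, 0.0796]
tool_rot: [-0.0, 1.0, -0.0, -0.0]
contact_force: [1.2, 0.2, -0.7]
gripper_width: 0.001
grasp_force: 0.0
```

```bash
python3 - <<'E'
from h import *
where(); print(bot.get_obs()["contact_force"])
p=shoot("top");see(p,"switch_tip",.096)
p=shoot("scene");see(p,"switch_tip",.096)
E
```

```text
tcp [ 0.4306 -0.0717  0.0796] x-yaw -0.0 q [ 0.37  0.35 -0.41  2.21  0.24  0.62 -1.78] t 57.1
[ 1.18725655  0.23927976 -0.72411949]
switch_tip []
switch_tip [([0.5425, -0.0026], [254.0, 184.0], 0.6), ([0.4205, -0.0279], [290.0, 203.0], 0.55)]
```

Lever is moving; push on slowly to the stop.

Call:
{"api": "jog_arm", "payload": {
  "motion": [
    [0,0,0,0,-3,0,0],
    [0,0,0,0,-5,0,0],
    [0,0,0,0,-6,0,0],
    [0,0,0,0,-6,0,0]
  ]
}}

```text
t: 57.78
eef_pos: [0.4306, -0.0657, 0.0796]
tool_rot: [-0.0, 1.0, -0.0, -0.0]
contact_force: [-0.0, -0.4, -0.2]
gripper_width: 0.003
grasp_force: 0.1
```

Call:
{"api": "jog_arm", "payload": {
  "motion": [
    [0,0,0,0,-2,0,0],
    [0,0,0,0,-3,0,0],
    [0,0,0,0,-3,0,0]
  ]
}}

```text
t: 58.15
eef_pos: [0.4306, -0.0636, 0.0796]
tool_rot: [0.0, 1.0, -0.0, -0.0]
contact_force: [-0.1, -4.5, -1.1]
gripper_width: -0.006
grasp_force: 2.4
```

Call:
{"api": "jog_arm", "payload": {
  "motion": [
    [0,0,0,0,-1.5,0,0],
    [0,0,0,0,-2,0,0],
    [0,0,0,0,-2,0,0]
  ]
}}

```text
t: 58.52
eef_pos: [0.4306, -0.0634, 0.0796]
tool_rot: [0.001, 1.0, -0.001, -0.0]
contact_force: [1.0, -10.4, -1.2]
gripper_width: -0.002
grasp_force: 5.3
```

Hard stop reached (no travel, force rises to 10 N). Back off, rise and check.

Call:
{"api": "jog_arm", "payload": {
  "motion": [
    [0,0,0,0,15,0,0],
    [0,0,0,0,50,0,0],
    [0,0,0,0,90,0,0],
    [0,0,0,0,90,-60,0],
    [0,0,0,0,90,-120,0],
    [0,0,0,0,90,-180,0],
    [0,0,0,0,90,-240,0],
    [0,0,0,20,60,-300,0],
    [0,0,0,40,40,-310,0],
    [0,0,0,40,40,-310,0]
  ]
}}

```text
t: 59.78
eef_pos: [0.4725, -0.0984, 0.3912]
tool_rot: [-0.0, 1.0, 0.002, 0.002]
contact_force: [0.1, 0.4, -0.8]
gripper_width: 0.002
grasp_force: 0.0
```

Call:
{"api": "jog_arm", "payload": {
  "motion": [
    [0,0,0,0,0,0,0],
    [0,0,0,0,0,0,0]
  ]
}}

```text
t: 60.02
eef_pos: [0.4698, -0.1017, 0.3886]
tool_rot: [-0.0, 1.0, -0.001, -0.001]
contact_force: [-0.2, 0.3, -0.6]
gripper_width: 0.001
grasp_force: 0.0
```

```bash
python3 - <<'E'
from h import *
where()
p=shoot("wrist","pics/w22.png")
for t in ("grease_jar","reel","post_0","analyser_case"): see(p,t,.004)
see(p,"switch_tip",.096); t=shoot("top"); see(t,"post_0",.004); see(t,"grease_jar",.004); see(t,"switch_tip",.096); see(t,"reel",.004)
a=cv2.imread("pics/w19.png").astype(int); b=cv2.imread("pics/w22.png").astype(int)
E
```

```text
tcp [ 0.4698 -0.1017  0.3886] x-yaw -0.002 q [ 0.56  0.07 -0.49  1.75  0.03  1.34 -1.52] t 60.0
grease_jar [([0.4485, -0.3596], [420.0, 150.0], 0.72), ([0.4682, -0.0765], [241.0, 138.0], 0.54)]
reel [([0.5304, -0.3512], [423.0, 96.0], 0.91)]
post_0 [([0.5305, -0.1819], [310.0, 96.0], 0.89), ([0.5312, 0.0405], [162.0, 96.0], 0.87), ([0.646, -0.0757], [238.0, 10.0], 0.64)]
analyser_case [([0.5286, -0.0802], [243.0, 98.0], 0.57)]
switch_tip [([0.4337, -0.0405], [211.0, 174.0], 0.74)]
post_0 [([0.5418, 0.0468], [239.0, 194.0], 0.86), ([0.6373, -0.0675], [272.0, 168.0], 0.57)]
grease_jar [([0.4535, -0.3632], [358.0, 219.0], 0.67)]
switch_tip []
reel [([0.5424, -0.3438], [351.0, 194.0], 0.47)]
```

```bash
python3 -c "
from station import bot
print(bot.hand_in())"
```

```text
the job is handed in; nothing more can be done
None
```

I handed the job in at about 60 s: the reel and jar are on the cork strip, the analyser is in the square with its lead towards the switch, all three posts stand in their rings facing it, and the lever was then pushed left to its stop; the jar got knocked to the strip's edge partway, so I put it back before throwing the switch, and the hand-in returned no verdict.

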